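Re-divide the tote and load the loaf tins by length

ROBOT

A 7-joint arm with a two-finger parallel gripper is mounted at the origin on the work surface. World frame = base frame: x ahead of the robot, y to its left, z up, the work surface at z = 0. Lengths are in m, angles in degrees, forces in N, time in s.
With the tool pointing down it reaches from about 0.425 to 1.025 m from the base axis. Payload 3.6 kg.
Tool frame: the origin (TCP) lies midway between the tips of the shut fingers; the grasp point (between the pads) lies 19 mm behind it (robot.grip_point_offset is the distance from the TCP to the grasp point, in m); z points along the fingers, y is the direction in which the jaws open and shut (so a half turn about z gives the same grasp; the last joint's range is limited). The gripper opens to 85 mm and grips with 20 to 120 N. Pads are 22 mm wide; open, the fingers measure 114 mm over their backs; the gripper's body (76 mm by 85 mm) begins 54 mm behind the grasp point. The pads swing forward as they close: fully open they stand 13 mm farther back than shut.
Start: joints at [65.117, 33.873, 2.773, 92.16, -1.908, 54.013, -1.931], TCP at [0.242, -0.683, 0.231] pointing down, gripper open.
Joint ranges: [-153.93, 153.93], [-27.13, 128.08], [-72.61, 78.16], [10.71, 143.7], [-87.88, 267.88], [4.46, 118.87], [-176.78, 176.78]. Speed limits (degrees/s): [147.25, 147.25, 180, 180, 180, 180, 180].

INTERFACE

Orientations are given as a 3x3 rotation matrix whose columns are the frame's x, y, z axes.
In Python, from bench import robot, cams, job, spotter gives the robot as it stands.
- The arm moves only by the tool drive_tool, never from a script. Its argument "steps" is text: rows parted by semicolons, each of 5 numbers parted by spaces: the opening, from 0 (shut) to 1 (fully open), then the shift along the tool's x, y, z in cm, then the turn about the tool's z in degrees. A call has 1 to 5 rows; each row is the pose to reach, as a shift and turn from the pose measured when the call began, along the tool's axes at that moment; what a row does not reach only later rows make up. A row lasts 1/10 s, in which the tool goes at most 50 mm and 8.59 degrees, less where a joint would pass 70% of its speed; a pose out of reach is approached as far as the arm can. A call with a gripper value outside its range is refused whole. The fingers move at their own pace and stop on an object; "force" is the grip in N (left out, the last holds). Time passes only in rows, so rows that repeat a pose let the fingers close. It gives the time, the measured TCP pose, the force and the opening at its end, in the units of the state.
- robot.read_state(): the state, without advancing time (a new reading comes with each control period).
- cams.get_image(name): name is "scene" or "side" or "wrist"; returns the picture (480x640x3 uint8, red, green, blue); there is no depth.
- cams.calibration(name): a dict with "mtx" (3x3 intrinsics, pixels), "rvec" (rotation vector, rad) and "tvec" (3), from world to camera coordinates, as OpenCV has them. Camera axes: x right, y down, z forward; pixel columns grow to the right and rows downward; lengths in m; the calibration is good to about 2 mm. A picture is of the moment at which its call begins: read the wrist's pose just before it. calibration takes no time and is no camera call; for the wrist camera it gives the pose at the moment of the call.
- job.hand_in(): hands the job in, once; it reports no verdict.
Trained networks look in the newest picture that a camera, given by its name, has taken for a name from the list of things; names that differ only in an ending like _2 or _b are one class to them, and where a whole thing is asked for, a point or a joint stands for the part that bears it (a point fixed in the world has none). Each returns a list of dicts, best first, with "score" (0 to 1); they miss things now and then, are a little off and sometimes report something else, mostly with a low value. They report only what shows in the picture. A call takes as long as a camera call. They do not tell look-alikes from the thing itself.
- spotter.spot_in(camera, name): "box" ([left, top, right, bottom] as shares, 0 to 1, of the picture: columns of its width, rows of its height, round what is visible of it).
The state is a dict: "time_s": time; "joints": joint angles; "qd": joint speeds; "joint_torque": joint torques, N m; "ee_pos": TCP position; "tool_rot": TCP orientation; "contact_force": force on the tool from outside, world axes, zero at the start; "moment": the same for the moment, N m; "finger_gap": finger opening in m.
Only numpy, scipy, OpenCV 4.12 (cv2) and the standard library are available. Lean on these libraries where they do the work, as an engineer would, in place of code of your own. Each camera call takes 0.05 s, during which the arm holds its last target.

TASK

Slide the tote's divider towards the yellow tag to make room, then put the four brass-coloured loaf tins in the tote: the two long tins side by side in the bay at the blue tag, the two short tins side by side in the bay at the yellow tag, each standing upright, flat on the tote's floor and lengthwise in the tote. Leave the dark tin where it stands on the bench.

Things in the scene. Friction and masses are not known exactly. Their poses are not given: they have to be found in the camera images.
- tote: Grey open tote fixed to the bench, two bays parted by the divider. Outside 192 (x) x 300 (y) x 45 mm high, walls and floor 6 mm, so inside 180 x 288 mm, inner floor 6 mm above the bench; flanges at both ends make it 352 mm long at the rim. Origin: centre of underside; y along its length, z up. Two tins fit side by side in a bay, 38 mm either side of the long centre line.
- divider (a joint): Divider's position along the tote's y in m: 0 at mid-length, travel -0.05 to 0.05. White upright plate across the tote, 10 mm thick, about 1.5 N of friction; stays where left. At 0 each bay is 139 mm long, changing mm for mm. Starts within 7 mm of the middle, where no long tin fits; 33 mm from the middle, towards the yellow tag, both kinds have 22 mm to spare.
- divider_grip (a point): Point in the middle of the divider's grip tab, 60 mm above the bench; axes parallel to the tote's. The tab is 60 mm wide (tote x), 10 mm thick (tote y); its red top edge is 72 mm above the bench, the divider's plate below it ends 43 mm above the bench. Pinch it from above across its thickness, or push it.
- tag_long: Blue tag, 120 x 18 x 6 mm, fixed on the flange at one end of the tote, 163 mm from the tote's middle: marks the end of the bay for the long tins. Which end it is changes from start to start. Origin: centre of its underside, 45 mm above the bench.
- tag_short: Yellow tag, 50 x 18 x 6 mm, fixed on the flange at the other end of the tote, 163 mm from the tote's middle: marks the end of the bay for the short tins. Origin: centre of its underside, 45 mm above the bench.
- long_tin_1: one of two identical long brass-coloured open loaf tins: 150 x 42 x 38 mm (length x width x height), walls 3 mm thick, standing upright on the bench with its mouth up, about 120 g. The sides are upright, so it can be held from outside across its 42 mm width. Origin: centre of its underside; x along its length, y across its width, z up.
- long_tin_2: one of two identical long brass-coloured open loaf tins: 150 x 42 x 38 mm (length x width x height), walls 3 mm thick, standing upright on the bench with its mouth up, about 120 g. The sides are upright, so it can be held from outside across its 42 mm width. Origin: centre of its underside; x along its length, y across its width, z up.
- short_tin_1: one of two identical short brass-coloured open loaf tins: 84 x 42 x 38 mm (length x width x height), walls 3 mm thick, standing upright on the bench with its mouth up, about 80 g. The sides are upright, so it can be held from outside across its 42 mm width. Origin: centre of its underside; x along its length, y across its width, z up.
- short_tin_2: one of two identical short brass-coloured open loaf tins: 84 x 42 x 38 mm (length x width x height), walls 3 mm thick, standing upright on the bench with its mouth up, about 80 g. The sides are upright, so it can be held from outside across its 42 mm width. Origin: centre of its underside; x along its length, y across its width, z up.
- dark_tin: Dark grey loaf tin among the brass ones, 150 x 42 x 38 mm, to be left alone. Origin: centre of its underside; x along its length. A small round white baking dish (60 mm across, 35 mm high) stands among the tins too and plays no part.
There are look-alikes about, which are no part of the job. Leave any orange look-alike of the long_tin_2 alone.

How it is judged:
By the outcome, as a careful person would: the job done as asked, in the order asked, and still so for the second after the job is handed in, with the robot touching nothing.
It also fails if it takes over 115 s, if anything falls off the work surface, if the arm or the gripper's body presses on something with over 40 N, if the wrist force passes 120 N, or if a joint passes its speed limit or range.

## Working session

There is one attempt and no reset: what is moved stays moved. The work goes in short steps, Python scripts to look and compute and a tool call to move; the robot and the scene stay as the last step left them, time stands still between calls to the robot, and variables do not carry over. Pictures are saved under pics/ and viewed, and the job is handed in when it is done.

Besides the shell and the picture viewer there is one more tool, called by a JSON object that holds its "op" and its "data". drive_tool: Moves the arm, as the interface text tells. Its arguments: {"type":"object","properties":{"steps":{"type":"string"},"force":{"type":"number"}},"required":["steps"]}

```bash
mkdir -p pics; ls; python3 - <<'E'
from bench import robot,cams
import cv2
s=robot.read_state()
print({k:s[k] for k in ('time_s','ee_pos','tool_rot','finger_gap','contact_force')}, robot.grip_point_offset)
for n in("scene","side","wrist"):
    im=cams.get_image(n); cv2.imwrite(f"pics/{n}0.png",im[:,:,::-1]); print(n,cams.calibration(n))
E
```

```text
pics
{'time_s': 0.0, 'ee_pos': array([ 0.24205023, -0.68250923,  0.2301186 ]), 'tool_rot': array([[ 9.42442125e-01,  3.34368101e-01, -9.02245840e-04],
       [ 3.34369280e-01, -9.42439873e-01,  2.06636568e-03],
       [-1.59385688e-04, -2.24911335e-03, -9.99997458e-01]]), 'finger_gap': 0.08545890925071294, 'contact_force': array([-0.10952883,  0.11477399,  0.51088824])} 0.0187
scene {'mtx': array([[433.63034132,   0.        , 325.52756373],
       [  0.        , 433.63034132, 240.51142264],
       [  0.        ,   0.        ,   1.        ]]), 'rvec': array([ 1.2372603 ,  2.47906704, -0.74784522]), 'tvec': array([ 0.31552446, -0.27034868,  1.21203814])}
side {'mtx': array([[533.19331606,   0.        , 321.51002154],
       [  0.        , 533.19331606, 243.56735189],
       [  0.        ,   0.        ,   1.        ]]), 'rvec': array([ 0.8505183 , -2.4635727 ,  1.19302259]), 'tvec': array([0.36781868, 0.25596323, 0.86342367])}
wrist {'mtx': array([[332.87490462,   0.        , 313.84772553],
       [  0.        , 332.87490462, 235.50815054],
       [  0.        ,   0.        ,   1.        ]]), 'rvec': array([-2.35388186,  1.66106213,  0.25964675]), 'tvec': array([-0.72199372, -0.04042279,  0.3807751 ])}
```

View pics/scene0.png

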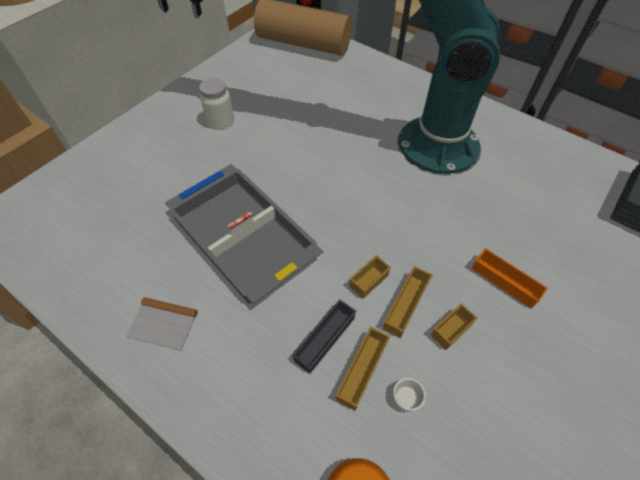

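View pics/side0.png

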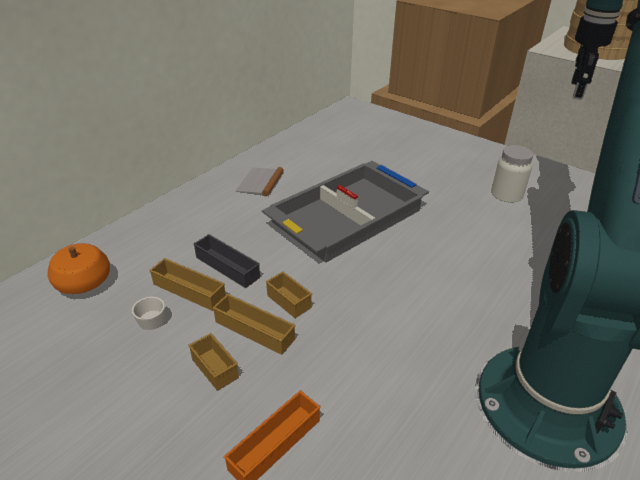

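View pics/wrist0.png

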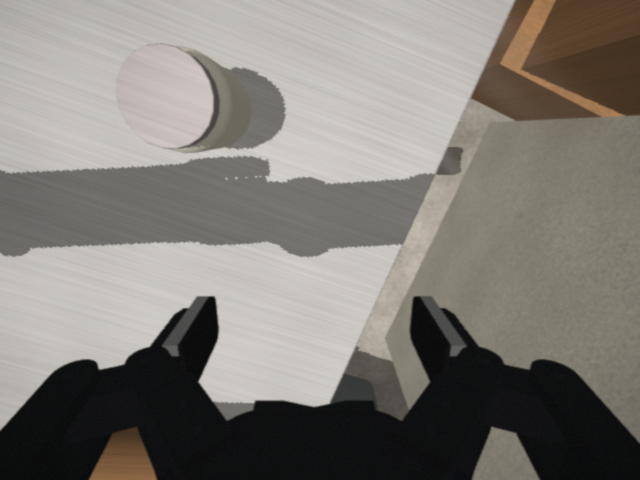

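Scene view: brass long tins at (408,302) and (362,368), brass short tins at (370,277) and (455,327). What could be mistaken for them: the dark tin (325,336), the orange long look-alike (509,278), the white dish (408,394). The tote's blue tag is at (202,185), the yellow at (286,271), and the red tab edge at (240,220).

```bash
cat > h.py <<'E'
import numpy as np, cv2
from scipy.optimize import minimize
from bench import robot,cams
def proj(P,c):
    return cv2.projectPoints(np.asarray(P,float).reshape(-1,1,3),c['rvec'],c['tvec'],c['mtx'],None)[0][:,0]
def ray(px,c,z):
    R=cv2.Rodrigues(c['rvec'])[0]; o=-R.T@c['tvec'].ravel()
    d=R.T@np.linalg.inv(c['mtx'])@np.array([px[0],px[1],1.])
    return o+d*(z-o[2])/d[2]
def mask(im,col):
    h=cv2.cvtColor(im,cv2.COLOR_RGB2HSV)
    H,S,V=[h[...,i].astype(int) for i in range(3)]
    m={'brass':(H>=16)&(H<=25)&(S>110)&(V>40),'yellow':(H>=23)&(H<=32)&(S>190)&(V>150),
       'blue':(H>100)&(H<125)&(S>150),'red':((H<6)|(H>174))&(S>150)&(V>100)}[col]
    return m.astype(np.uint8)
def blobs(m,amin=20):
    n,l,st,ce=cv2.connectedComponentsWithStats(m)
    return [(st[i,4],ce[i],(l==i)) for i in range(1,n) if st[i,4]>amin]
def box(x,y,a,L,W=.042,H=.038,z=0):
    c,s=np.cos(a),np.sin(a)
    return np.array([[x+c*u*L/2-s*v*W/2,y+s*u*L/2+c*v*W/2,z+w*H] for u in(-1,1) for v in(-1,1) for w in(0,1)])
def fit(blob,c,L,H=.038,z=0):
    m=blob.astype(np.uint8); ys,xs=np.nonzero(m)
    hull=cv2.convexHull(np.c_[xs,ys].astype(np.float32))
    def cost(p):
        h=cv2.convexHull(proj(box(*p[:2],p[2],L,H=H,z=z),c).astype(np.float32))
        A=cv2.contourArea(h);B=cv2.contourArea(hull)+cv2.arcLength(hull,True)/2
        I=cv2.intersectConvexConvex(h,hull)[0]
        return 1-I/(A+B-I)
    g=ray((xs.mean(),ys.mean()),c,.02); best=None
    for a in np.arange(0,np.pi,np.pi/12):
        p0=np.array([g[0],g[1],a])
        r=minimize(cost,p0,method='Nelder-Mead',options=dict(initial_simplex=[p0,p0+[.01,0,0],p0+[0,.01,0],p0+[0,0,.2]],xatol=1e-5,fatol=1e-5))
        if best is None or r.fun<best.fun: best=r
    return best.x,best.fun
def show(s):
    print('t %.2f'%s['time_s'],'p',np.round(s['ee_pos'],4),'yaw(y axis)',np.round(np.degrees(np.arctan2(s['tool_rot'][1,1],s['tool_rot'][0,1])),2),'gap',round(s['finger_gap'],4),'F',np.round(s['contact_force'],1))
def togo(target,ydir):
    """target TCP pos, ydir world angle deg (mod 180) for jaw axis"""
    s=robot.read_state(); show(s); R=s['tool_rot']
    d=R.T@(np.array(target)-s['ee_pos'])*100
    cur=np.degrees(np.arctan2(R[1,1],R[0,1])); t=-(ydir-cur)
    t=(t+90)%180-90
    print('shift cm',np.round(d,2),'turn',np.round(t,2),'q7',np.round(s['joints'][6],1)); return d,t
E
python3 - <<'E'
from h import *
ims={}
for n in('scene','side'):
    c=cams.calibration(n); im=cv2.imread(f'pics/{n}0.png')[:,:,::-1].copy()
    for col,z in(('blue',.051),('yellow',.051),('red',.072)):
        for A,ce,b in blobs(mask(im,col)): print(n,col,A,np.round(ce,1),np.round(ray(ce,c,z),4))
    for A,ce,b in blobs(mask(im,'brass'),200):
        print(n,'brass',A,np.round(ce,1))
        if 100<A<3000:
          for L in(.084,.15):
            p,f=fit(b,c,L); print('   L',L,np.round(p[:2],4),np.round(np.degrees(p[2])%180,1),round(f,3))
E
```

```text
scene blue 247 [200.7 184.5] [ 0.5315 -0.3755  0.051 ]
scene yellow 135 [285.3 271.2] [ 0.5939 -0.0574  0.051 ]
scene brass 3275 [302.4  24.3]
scene brass 3243 [ 22.8 141. ]
scene brass 894 [368.9 276.3]
   L 0.084 [0.4794 0.0839] 175.1 0.135
   L 0.15 [0.4466 0.0863] 175.6 0.449
scene brass 1455 [406.4 301.5]
   L 0.084 [0.5058 0.1834] 6.4 0.401
   L 0.15 [0.4794 0.1806] 7.0 0.089
scene brass 541 [ 15.2 309.5]
   L 0.084 [ 0.9829 -0.4567] 96.8 0.457
   L 0.15 [ 0.985  -0.4878] 93.6 0.617
scene brass 999 [452.9 326. ]
   L 0.084 [0.4725 0.2856] 168.5 0.109
   L 0.15 [0.4403 0.2916] 169.2 0.426
scene brass 1860 [361.5 368.2]
   L 0.084 [0.6829 0.1883] 8.4 0.41
   L 0.15 [0.6544 0.1841] 9.0 0.075
side blue 188 [396.1 176. ] [ 0.5215 -0.3695  0.051 ]
side yellow 100 [292.  225.9] [ 0.5882 -0.0535  0.051 ]
side red 90 [346.6 191.4] [ 0.5577 -0.2102  0.072 ]
side brass 10683 [460.3  58.6]
side brass 490 [574.8  27. ]
   L 0.084 [ 0.5388 -1.8074] 118.7 0.696
   L 0.15 [ 0.545  -1.8323] 111.5 0.627
side brass 970 [619.1  34.5]
   L 0.084 [ 0.3735 -1.7766] 37.0 0.763
   L 0.15 [ 0.3837 -1.826 ] 73.9 0.723
side brass 4583 [224.5 305.4]
side brass 1266 [288.7 294. ]
   L 0.084 [0.4807 0.0853] 169.9 0.079
   L 0.15 [0.513  0.0791] 169.2 0.399
side brass 1607 [213.9 360.9]
   L 0.084 [0.4743 0.2866] 167.0 0.068
   L 0.15 [0.5063 0.2789] 166.6 0.381
```

```bash
python3 - <<'E'
from h import *
o=[]
for n,(x0,y0,w,h) in(('scene',(280,240,200,180)),('side',(130,210,200,180))):
    im=cv2.imread(f'pics/{n}0.png'); m=mask(im[:,:,::-1].copy(),'brass')
    a=cv2.resize(im[y0:y0+h,x0:x0+w],None,fx=2,fy=2,interpolation=cv2.INTER_CUBIC)
    mm=cv2.resize(m[y0:y0+h,x0:x0+w]*255,None,fx=2,fy=2,interpolation=0)
    c=cams.calibration(n)
    for p,L in(((.4794,.0850,np.radians(172)),.084),((.4794,.1806,np.radians(7)),.15),((.474,.286,np.radians(168)),.084),((.6544,.1841,np.radians(9)),.15)):
        P=(proj(box(*p,L),c)-[x0,y0])*2
        for i,j in((1,3),(3,7),(7,5),(5,1),(0,2),(2,6),(6,4),(4,0)): cv2.line(a,tuple(int(round(v)) for v in P[i]),tuple(int(round(v)) for v in P[j]),(255,0,0),1)
    o.append(np.hstack([a,cv2.cvtColor(mm,8)]))
cv2.imwrite('pics/ov1.png',np.vstack(o)[:, :800][:600] if 0 else cv2.resize(np.vstack(o),(660,594)))
E
```

```text
(no output)
```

View pics/ov1.png

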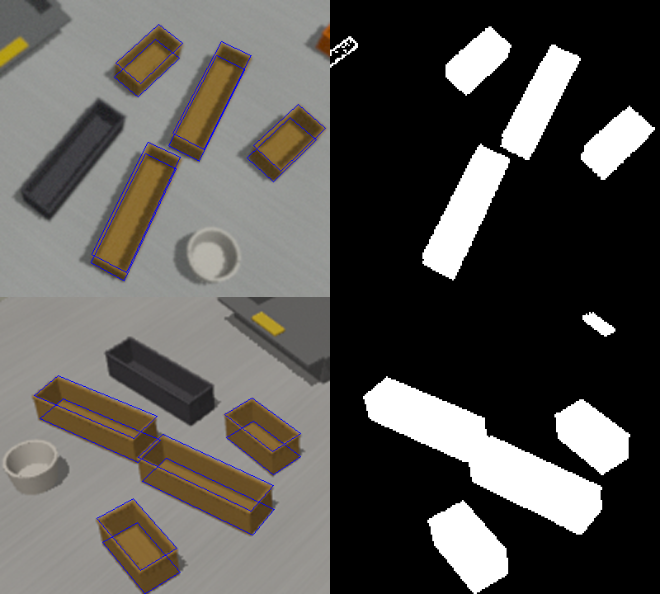

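```bash
python3 - <<'E'
from h import *
S={n:cams.calibration(n) for n in('scene','side')}
def tri(a,b):
    A=[]
    for px,c in((a,S['scene']),(b,S['side'])):
        P=c['mtx']@np.c_[cv2.Rodrigues(c['rvec'])[0],c['tvec'].ravel()]
        A+=[px[0]*P[2]-P[0],px[1]*P[2]-P[1]]
    v=np.linalg.svd(np.array(A))[2][3]; X=v[:3]/v[3]
    return X,[proj(X,c)[0]-p for p,c in((a,S['scene']),(b,S['side']))]
print(tri((200.7,184.5),(396.1,176)),tri((285.3,271.2),(292,225.9)))
o=[]
for n,(x0,y0,w,h) in(('scene',(150,155,180,150)),('side',(250,150,180,150))):
    im=cv2.imread(f'pics/{n}0.png')
    a=cv2.resize(im[y0:y0+h,x0:x0+w],None,fx=2.2*2,fy=4.4,interpolation=cv2.INTER_CUBIC)
    cv2.imwrite(f'pics/tote_{n}.png',a)
    for A,ce,b in blobs(mask(im[:,:,::-1].copy(),'blue'))+blobs(mask(im[:,:,::-1].copy(),'yellow')): 
        print(n,A,cv2.minAreaRect(np.argwhere(b)[:,::-1].astype(np.float32)))
E
```

```text
(array([ 0.52787155, -0.38160642,  0.04302143]), [array([0.05519992, 0.16495762]), array([ 0.07710036, -0.08391628])]) (array([ 0.5924257 , -0.0587564 ,  0.04641963]), [array([0.12303851, 0.26966879]), array([ 0.15103989, -0.12064312])])
scene 247 ((200.77203369140625, 184.46630859375), (5.18267297744751, 48.22765350341797), 59.74356460571289)
scene 135 ((285.0027160644531, 271.31622314453125), (6.543410301208496, 21.247703552246094), 53.97262954711914)
side 188 ((396.0174865722656, 175.96778869628906), (41.98619079589844, 4.616282939910889), 28.442928314208984)
side 100 ((291.7973327636719, 225.78379821777344), (18.715869903564453, 5.928629398345947), 35.53767776489258)
```

View pics/tote_scene.png

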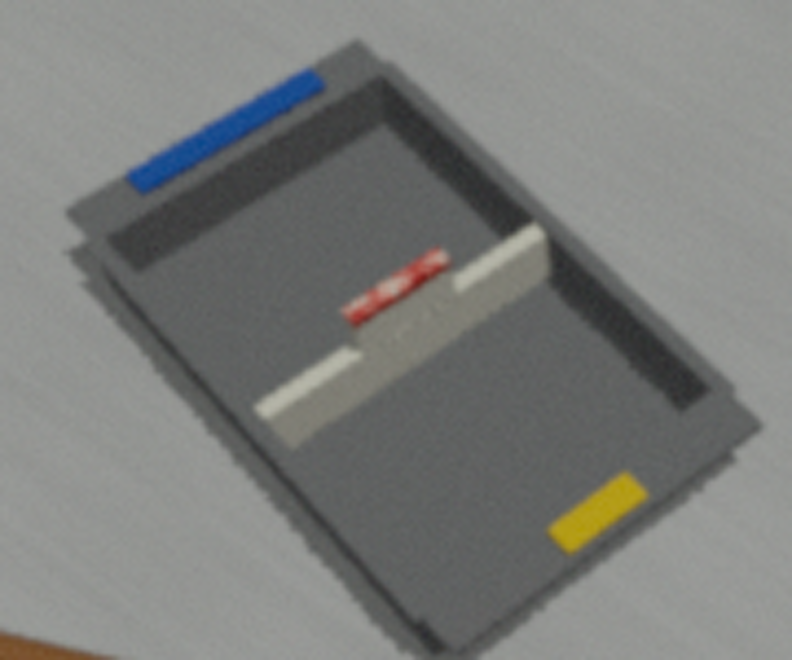

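View pics/tote_side.png

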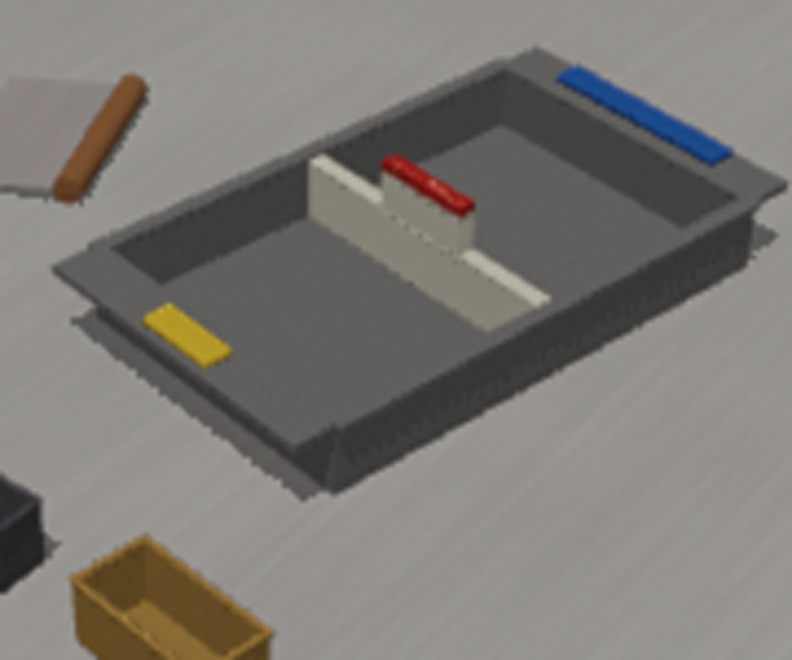

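```bash
python3 - <<'E'
from h import *
c=cams.calibration('wrist'); R=cv2.Rodrigues(c['rvec'])[0]; o=-R.T@c['tvec'].ravel()
s=robot.read_state(); T=s['tool_rot']
print('cam in tool',T.T@(o-s['ee_pos']),'\naxes\n',T.T@R.T)
togo([.56,-.215,.28],79)
E
```

```text
cam in tool [ 0.07686329 -0.00176697 -0.14311382] 
axes
 [[ 5.50543207e-04 -9.53341050e-01 -3.01894913e-01]
 [ 9.99999693e-01  6.93096952e-04 -3.65076500e-04]
 [ 5.57284858e-04 -3.01894620e-01  9.53341139e-01]]
t 0.15 p [ 0.2421 -0.6827  0.2304] yaw(y axis) -70.47 gap 0.0856 F [ 0.1  0.  -0.9]
shift cm [ 45.59 -33.46  -4.91] turn 30.53 q7 -1.9
```

{"op": "drive_tool", "data": {"steps": "1 45.6 -33.5 -4.9 30.5;1 45.6 -33.5 -4.9 30.5;1 45.6 -33.5 -4.9 30.5;1 45.6 -33.5 -4.9 30.5;1 45.6 -33.5 -4.9 30.5"}}

```text
time_s: 0.65
ee_pos: [0.3829, -0.4751, 0.2526]
tool_rot: [[0.981, -0.192, -0.001], [-0.192, -0.981, 0.002], [-0.001, -0.002, -1.0]]
contact_force: [0.4, 0.2, -0.3]
finger_gap: 0.0857
```

```bash
python3 -c "
from h import *
togo([.56,-.215,.28],79)"
```

```text
t 0.65 p [ 0.3829 -0.4751  0.2526] yaw(y axis) -101.05 gap 0.0857 F [ 0.4  0.2 -0.3]
shift cm [ 12.39 -28.93  -2.71] turn -0.05 q7 -48.6
```

{"op": "drive_tool", "data": {"steps": "1 12.4 -28.9 -2.7 0;1 12.4 -28.9 -2.7 0;1 12.4 -28.9 -2.7 0;1 12.4 -28.9 -2.7 0;1 12.4 -28.9 -2.7 0"}}

```text
time_s: 1.15
ee_pos: [0.5227, -0.2692, 0.2742]
tool_rot: [[0.981, -0.192, -0.001], [-0.192, -0.981, 0.002], [-0.002, -0.002, -1.0]]
contact_force: [0.8, 0.2, -0.4]
finger_gap: 0.0853
```

{"op": "drive_tool", "data": {"steps": "1 2.5 -6 -0.5 0;1 2.5 -6 -0.5 0;1 2.5 -6 -0.5 0"}}

```text
time_s: 1.45
ee_pos: [0.561, -0.2109, 0.2791]
tool_rot: [[0.983, -0.184, -0.0], [-0.184, -0.983, 0.004], [-0.001, -0.003, -1.0]]
contact_force: [-0.3, -0.3, 0.8]
finger_gap: 0.0855
```

```bash
python3 - <<'E'
from h import *
togo([.56,-.215,.28],79)
im=cams.get_image('wrist'); cv2.imwrite("pics/w1.png",im[:,:,::-1]); c=cams.calibration('wrist')
np.save('pics/w1.npy',c,allow_pickle=True)
for col,z in(('blue',.051),('yellow',.051),('red',.072)):
  for A,ce,b in blobs(mask(im,col)): print(col,A,np.round(ce,1),np.round(ray(ce,c,z),4), cv2.minAreaRect(np.argwhere(b)[:,::-1].astype(np.float32)))
E
```

```text
t 1.45 p [ 0.561  -0.2109  0.2791] yaw(y axis) -100.62 gap 0.0855 F [-0.3 -0.3  0.8]
shift cm [-0.02  0.42 -0.09] turn 0.38 q7 -80.9
blue 434 [471.7 162.3] [ 0.5681 -0.3894  0.051 ] ((470.8243408203125, 163.55406188964844), (15.946702003479004, 31.729005813598633), 9.462322235107422)
blue 913 [461.7 221. ] [ 0.5033 -0.375   0.051 ] ((462.3199462890625, 219.260009765625), (15.132085800170898, 65.76094055175781), 8.130102157592773)
```

View pics/w1.png

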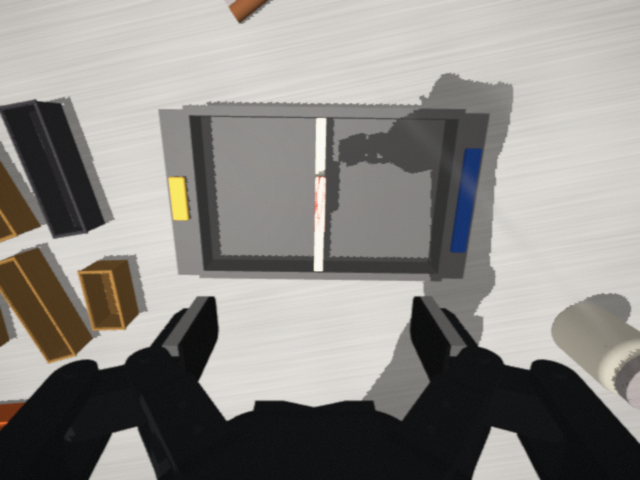

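```bash
cat >> h.py <<'E'
def tote(im,c,dbg=True):
    h=cv2.cvtColor(im,cv2.COLOR_RGB2HSV).astype(int); H,S,V=h[...,0],h[...,1],h[...,2]
    r={}
    for k,m in(('b',(H>100)&(H<130)&(S>120)),('y',(H>=20)&(H<=33)&(S>150)&(V>140))):
        m=cv2.morphologyEx(m.astype(np.uint8),cv2.MORPH_CLOSE,np.ones((9,9)))
        B=sorted(blobs(m,60),key=lambda t:-t[0])
        A,ce,b=B[0]; w=np.argwhere(b)[:,::-1].astype(np.float32)
        q=cv2.boxPoints(cv2.minAreaRect(w)); r[k]=np.mean([ray(x,c,.051) for x in q],0)
        if dbg: print(k,A,np.round(cv2.minAreaRect(w)[0],1),np.round(r[k],4))
    v=r['y']-r['b']; print('dist',np.linalg.norm(v),'ang',np.degrees(np.arctan2(v[1],v[0])),'centre',(r['y']+r['b'])/2)
    return (r['y']+r['b'])/2, v/np.linalg.norm(v)
E
python3 - <<'E'
from h import *
im=cv2.imread('pics/w1.png')[:,:,::-1].copy(); c=np.load('pics/w1.npy',allow_pickle=True).item()
o,v=tote(im,c)
n=np.array([v[1],-v[0]])
for px,z in(((320,118),.043),((319,271),.043),((321,178),.072),((319,225),.072)):
    X=ray(px,c,z); print(px,np.round(X,4),'along %.4f across %.4f'%((X-o)[:2]@v[:2],(X-o)[:2]@n))
for px in((160,110),(490,114),(463,277),(180,274)):
    X=ray(px,c,.045); print(px,np.round(X,4),'along %.4f across %.4f'%((X-o)[:2]@v[:2],(X-o)[:2]@n))
a=cv2.resize(im[90:300,140:510],None,fx=2,fy=2,interpolation=cv2.INTER_CUBIC); cv2.imwrite('pics/w1c.png',a[:,:,::-1])
E
```

```text
b 1636 [465.5 199.9] [ 0.5245 -0.38    0.051 ]
y 638 [179. 198.] [ 0.5898 -0.0629  0.051 ]
dist 0.323832333835867 ang 78.3640608774203 centre [ 0.55713232 -0.22145705  0.051     ]
(320, 118) [ 0.6444 -0.2352  0.043 ] along 0.0041 across 0.0882
(319, 271) [ 0.469  -0.2014  0.043 ] along 0.0019 across -0.0903
(321, 178) [ 0.5852 -0.2248  0.072 ] along 0.0023 across 0.0282
(319, 225) [ 0.5354 -0.2134  0.072 ] along 0.0035 across -0.0229
(160, 110) [ 0.6842 -0.0698  0.045 ] along 0.1742 across 0.0938
(490, 114) [ 0.6142 -0.4134  0.045 ] along -0.1765 across 0.0946
(463, 277) [ 0.4286 -0.375   0.045 ] along -0.1763 across -0.0949
(180, 274) [ 0.4981 -0.0321  0.045 ] along 0.1736 across -0.0960
```

View pics/w1c.png

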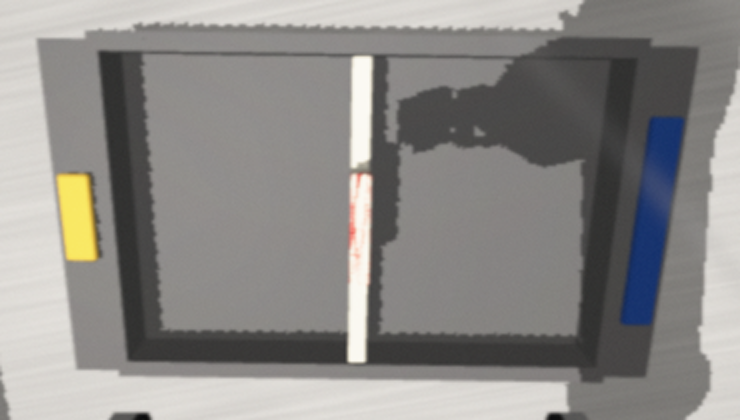

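```bash
cat >> h.py <<'E'
TO=np.array([.5567,-.222]); TA=78.4
TU=np.array([np.cos(np.radians(TA)),np.sin(np.radians(TA))]); TN=np.array([TU[1],-TU[0]])
def tp(along,across,z): return [*(TO+along*TU+across*TN),z]
E
python3 -c "
from h import *
togo(tp(.003,0,.12),TA);togo(tp(.003,0,.045),TA)"
```

```text
t 1.50 p [ 0.5591 -0.2141  0.2789] yaw(y axis) -100.88 gap 0.0856 F [-0.7 -0.3  0.1]
shift cm [-0.04  0.54 15.89] turn 0.72 q7 -80.8
t 1.50 p [ 0.5591 -0.2141  0.2789] yaw(y axis) -100.88 gap 0.0856 F [-0.7 -0.3  0.1]
shift cm [-0.03  0.56 23.39] turn 0.72 q7 -80.8
```

{"op": "drive_tool", "data": {"steps": "0.6 0 0.5 16 0.7;0.6 0 0.5 16 0.7;0.6 0 0.5 16 0.7;0.6 0 0.5 16 0.7;0.6 0 0.5 16 0.7", "force": 40}}

```text
time_s: 2.0
ee_pos: [0.5553, -0.2205, 0.1175]
tool_rot: [[0.979, -0.204, -0.007], [-0.204, -0.979, 0.002], [-0.007, -0.001, -1.0]]
contact_force: [0.4, -0.6, 0.3]
finger_gap: 0.0511
```

```bash
python3 -c "
from h import *
im=cams.get_image('wrist'); cv2.imwrite('pics/w2.png',im[:,:,::-1]);c=cams.calibration('wrist')
print(proj([tp(.003,0,.072),tp(.003,.03,.072),tp(.003,-.03,.072)],c))
togo(tp(.003,0,.12),TA);togo(tp(.003,0,.045),TA)"
```

```text
[[313.54068954 260.0482125 ]
 [313.44032696 212.57439835]
 [313.63247735 303.46596556]]
t 2.05 p [ 0.5573 -0.2207  0.1195] yaw(y axis) -101.73 gap 0.0513 F [ 1.2 -0.1  0.9]
shift cm [-0.04 -0.16 -0.05] turn -0.13 q7 -79.2
t 2.05 p [ 0.5573 -0.2207  0.1195] yaw(y axis) -101.73 gap 0.0513 F [ 1.2 -0.1  0.9]
shift cm [-0.02 -0.15  7.45] turn -0.13 q7 -79.2
```

View pics/w2.png

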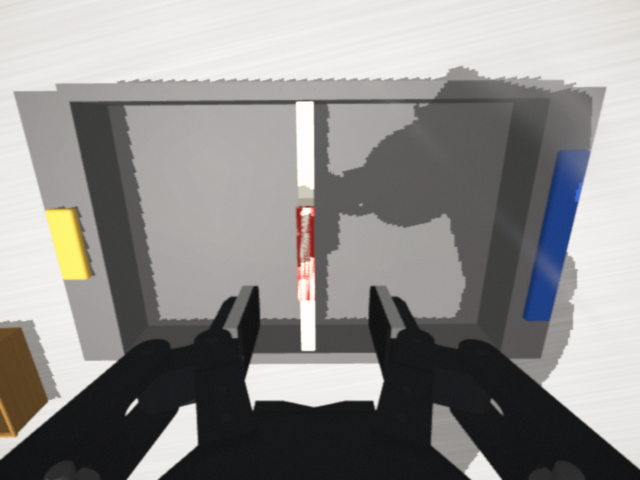

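```bash
python3 - <<'E'
from h import *
c=cams.calibration('wrist'); im=cams.get_image('wrist'); c2=cams.calibration('wrist'); print(c['tvec'].ravel()-c2['tvec'].ravel())
o,v=tote(im,c); n=np.array([v[1],-v[0]])
cv2.imwrite('pics/w3.png',im[:,:,::-1])
for px,z in(((305.5,103),.043),((308,349),.043),((306,207),.072),((306,299),.072)):
    X=ray(px,c,z); print(px,np.round(X,4),'along %.4f across %.4f'%((X-o)[:2]@v[:2],(X-o)[:2]@n))
for px in((14,92),(607,88),(543,358),(83,360)):
    X=ray(px,c,.045); print(px,np.round(X,4),'along %.4f across %.4f'%((X-o)[:2]@v[:2],(X-o)[:2]@n))
E
```

```text
[ 3.63241497e-05 -1.68901046e-03  4.68807191e-05]
b 4483 [551.8 240.2] [ 0.5261 -0.3755  0.051 ]
y 432 [ 79.8 240.6] [ 0.5937 -0.0666  0.051 ]
dist 0.31621309185798324 ang 77.65870249067257 centre [ 0.55986692 -0.22104299  0.051     ]
(305.5, 103) [ 0.6484 -0.2328  0.043 ] along 0.0074 across 0.0890
(308, 349) [ 0.474  -0.1973  0.043 ] along 0.0048 across -0.0890
(306, 207) [ 0.5908 -0.2215  0.072 ] along 0.0062 across 0.0304
(306, 299) [ 0.532  -0.2089  0.072 ] along 0.0059 across -0.0298
(14, 92) [ 0.69   -0.0619  0.045 ] along 0.1833 across 0.0931
(607, 88) [ 0.6197 -0.4118  0.045 ] along -0.1735 across 0.0993
(543, 358) [ 0.4306 -0.3747  0.045 ] along -0.1777 across -0.0935
(83, 360) [ 0.5009 -0.0237  0.045 ] along 0.1802 across -0.0997
```

View pics/w3.png

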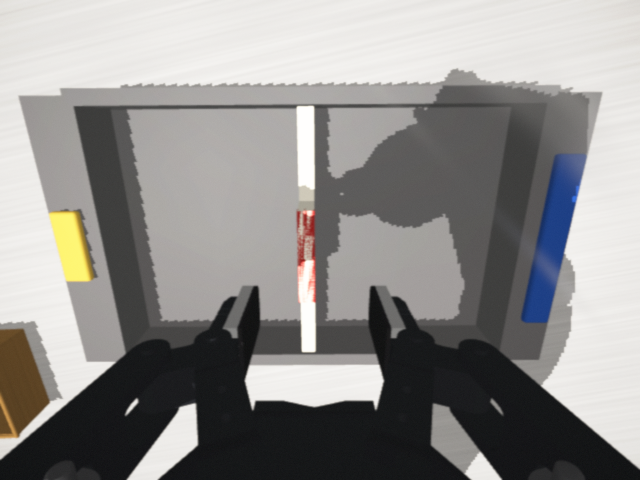

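```bash
python3 - <<'E'
from h import *
c=cams.calibration('wrist'); im=cams.get_image('wrist'); c2=cams.calibration('wrist'); print(c['tvec'].ravel()-c2['tvec'].ravel())
old=cv2.imread('pics/w3.png')[:,:,::-1]
print('shift',cv2.phaseCorrelate(np.float32(old[:280].mean(2)),np.float32(im[:280].mean(2))))
cv2.imwrite('pics/w4.png',im[:,:,::-1])
q=[(20,97),(602,93),(540,359),(88,361)]
F=[ray(p,c,.045)[:2] for p in q]
o=np.mean(F,0); v=(F[0]+F[3]-F[1]-F[2]);L=np.linalg.norm(v)/2; v/=2*L;print(o,np.degrees(np.arctan2(v[1],v[0])),L);n=np.array([v[1],-v[0]])
for f in F: print('%.4f %.4f'%((f-o)@v,(f-o)@n))
for px,z in(((305.5,107),.043),((308,351),.043),((306.5,211),.072),((306.5,302),.072)):
    X=ray(px,c,z); print(px,np.round(X,4),'along %.4f across %.4f'%((X[:2]-o)@v,(X[:2]-o)@n))
show(robot.read_state())
E
```

```text
[-4.13548392e-05 -8.00063265e-04  4.27059239e-05]
shift ((0.9038686559306939, 1.6528208046795783), 0.6827661118573612)
[ 0.55963503 -0.21807095] 78.70005676340766 0.35396770654332776
0.1775 0.0959
-0.1767 0.0959
-0.1772 -0.0959
0.1765 -0.0959
(305.5, 107) [ 0.6478 -0.2322  0.043 ] along 0.0034 across 0.0893
(308, 351) [ 0.473  -0.1968  0.043 ] along 0.0039 across -0.0891
(306.5, 211) [ 0.5896 -0.2211  0.072 ] along 0.0029 across 0.0300
(306.5, 302) [ 0.5307 -0.2086  0.072 ] along 0.0037 across -0.0302
t 2.15 p [ 0.5593 -0.2203  0.1214] yaw(y axis) -101.66 gap 0.0516 F [-0.4  0.1  0.8]
```

```bash
sed -i 's/^TO=.*/TO=np.array([.5588,-.2183]); TA=78.6/' h.py; python3 -c "
from h import *
togo(tp(.0035,0,.045),TA)"
```

```text
t 2.15 p [ 0.5593 -0.2203  0.1214] yaw(y axis) -101.66 gap 0.0516 F [-0.4  0.1  0.8]
shift cm [-0.11 -0.53  7.64] turn -0.26 q7 -79.2
```

{"op": "drive_tool", "data": {"steps": "0.6 -0.1 -0.5 4 -0.3;0.6 -0.1 -0.5 7.6 -0.3;0.6 -0.1 -0.5 7.6 -0.3;0.6 -0.1 -0.5 7.6 -0.3"}}

```text
time_s: 2.55
ee_pos: [0.5607, -0.2158, 0.0472]
tool_rot: [[0.98, -0.197, 0.004], [-0.197, -0.98, -0.001], [0.005, -0.0, -1.0]]
contact_force: [0.7, -0.5, -0.3]
finger_gap: 0.0512
```

{"op": "drive_tool", "data": {"steps": "0 0 0 0 0;0 0 0 0 0;0 0 0 0 0;0 0 0 0 0;0 0 0 0 0", "force": 30}}

```text
time_s: 3.05
ee_pos: [0.5619, -0.2164, 0.0491]
tool_rot: [[0.98, -0.197, 0.007], [-0.197, -0.98, -0.002], [0.008, 0.0, -1.0]]
contact_force: [-0.1, -0.0, 7.0]
finger_gap: 0.0094
```

```bash
python3 -c "
from h import *
togo(tp(.0335,0,.045),TA)
im=cams.get_image('wrist'); cv2.imwrite('pics/w5.png',im[:,:,::-1])"
```

```text
t 3.05 p [ 0.5619 -0.2164  0.0491] yaw(y axis) -101.38 gap 0.0094 F [-0.1 -0.   7. ]
shift cm [-0.27 -3.1   0.41] turn 0.02 q7 -78.7
```

View pics/w5.png

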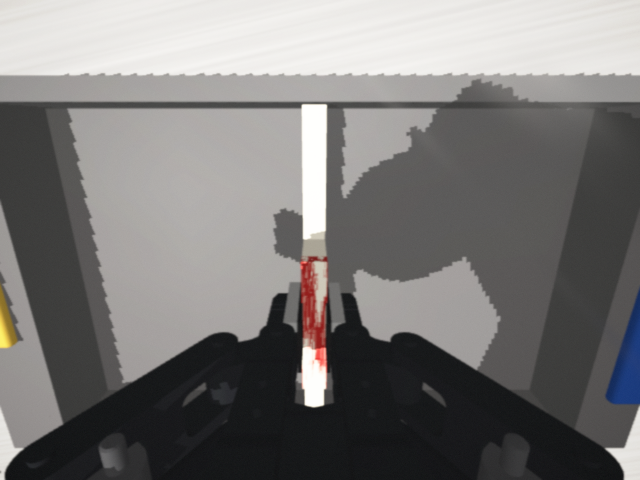

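{"op": "drive_tool", "data": {"steps": "0 0 -0.7 0 0;0 0 -1.5 0 0;0 0 -2.2 0 0;0 0 -3 0 0;0 0 -3 0 0"}}

```text
time_s: 3.6
ee_pos: [0.5684, -0.1843, 0.0492]
tool_rot: [[0.981, -0.195, 0.007], [-0.195, -0.981, 0.0], [0.007, -0.001, -1.0]]
contact_force: [1.0, 1.3, -1.8]
finger_gap: 0.0091
```

{"op": "drive_tool", "data": {"steps": "0 0 0 0 0;0.6 0 0 0 0;0.6 0 0 0 0;0.6 0 0 -4 0;0.6 0 0 -10 0"}}

```text
time_s: 4.1
ee_pos: [0.5658, -0.1838, 0.138]
tool_rot: [[0.981, -0.195, 0.001], [-0.195, -0.981, 0.002], [0.001, -0.002, -1.0]]
contact_force: [0.5, -0.6, 0.1]
finger_gap: 0.0511
```

{"op": "drive_tool", "data": {"steps": "0.6 0 0 -8 0;0.6 0 0 -12 0;0.6 0 0 -12 0;0.6 0 0 -12 0;0.6 0 0 -12 0"}}

```text
time_s: 4.6
ee_pos: [0.5652, -0.1839, 0.2581]
tool_rot: [[0.981, -0.195, 0.002], [-0.195, -0.981, 0.002], [0.001, -0.002, -1.0]]
contact_force: [-0.7, -0.8, 0.0]
finger_gap: 0.0511
```

```bash
python3 - <<'E'
from h import *
show(robot.read_state())
for i in range(2):
    c=cams.calibration('wrist'); im=cams.get_image('wrist'); c2=cams.calibration('wrist'); print(c['tvec'].ravel()-c2['tvec'].ravel())
cv2.imwrite('pics/w6.png',im[:,:,::-1]); np.save('pics/w6.npy',c,allow_pickle=True)
a=im.copy()
for P in(tp(.176,.096,.045),tp(-.176,.096,.045),tp(-.176,-.096,.045),tp(.176,-.096,.045),tp(.033,.09,.043),tp(.033,-.09,.043)):
    x=proj(P,c)[0]; print(np.round(x)); cv2.circle(a,tuple(int(t) for t in x),3,(0,255,0),1)
cv2.imwrite('pics/w6o.png',a[:,:,::-1])
E
```

```text
t 4.60 p [ 0.5652 -0.1839  0.2581] yaw(y axis) -101.26 gap 0.0511 F [-0.7 -0.8  0. ]
[-7.10773257e-05  1.29380917e-03  1.46912025e-04]
[-1.05656650e-05  5.63566870e-04  7.96189283e-05]
[175. 107.]
[528. 108.]
[496. 283.]
[195. 282.]
[318. 114.]
[317. 277.]
```

View pics/w6o.png

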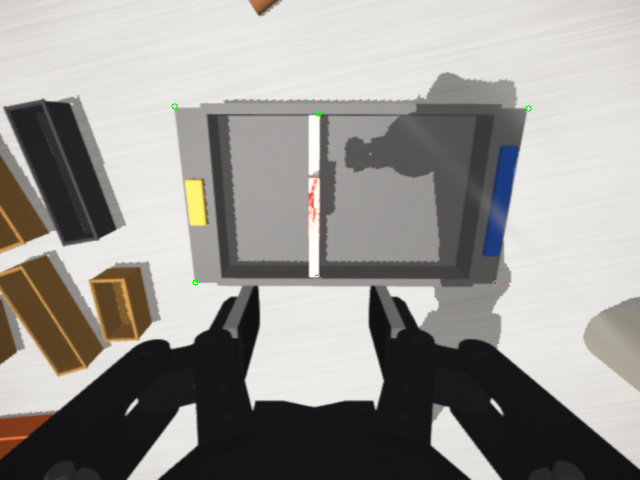

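```bash
python3 -c "
from h import *
togo([.56,.17,.33],98)"
```

```text
t 4.70 p [ 0.5643 -0.1836  0.2564] yaw(y axis) -101.25 gap 0.0511 F [ 0.1  1.  -0.8]
shift cm [ -7.34 -34.61  -7.27] turn -19.25 q7 -83.4
```

{"op": "drive_tool", "data": {"steps": "0.7 -7.3 -34.6 -7.3 -19;0.7 -7.3 -34.6 -7.3 -19;0.7 -7.3 -34.6 -7.3 -19;0.7 -7.3 -34.6 -7.3 -19;0.7 -7.3 -34.6 -7.3 -19"}}

```text
time_s: 5.2
ee_pos: [0.5607, 0.0626, 0.3064]
tool_rot: [[0.991, 0.135, -0.006], [0.135, -0.991, 0.002], [-0.005, -0.003, -1.0]]
contact_force: [0.6, -0.1, -0.3]
finger_gap: 0.0595
```

```bash
python3 -c "
from h import *
togo([.56,.17,.33],98)"
```

```text
t 5.20 p [0.5607 0.0626 0.3064] yaw(y axis) -82.26 gap 0.0595 F [ 0.6 -0.1 -0.3]
shift cm [  1.36 -10.66  -2.33] turn -0.26 q7 -93.2
```

{"op": "drive_tool", "data": {"steps": "0.7 1.4 -10.6 -2.3 0;0.7 1.4 -10.6 -2.3 0;0.7 1.4 -10.6 -2.3 0;0.7 1.4 -10.6 -2.3 0;0.7 1.4 -10.6 -2.3 0"}}

```text
time_s: 5.7
ee_pos: [0.5599, 0.1674, 0.3279]
tool_rot: [[0.991, 0.133, -0.009], [0.133, -0.991, -0.0], [-0.009, -0.001, -1.0]]
contact_force: [0.2, -0.6, -0.1]
finger_gap: 0.0599
```

```bash
python3 - <<'E'
from h import *
show(robot.read_state())
for i in range(3):
    c=cams.calibration('wrist'); im=cams.get_image('wrist'); c2=cams.calibration('wrist'); print(c['tvec'].ravel()-c2['tvec'].ravel())
cv2.imwrite('pics/w7.png',im[:,:,::-1]); np.save('pics/w7.npy',c,allow_pickle=True)
a=im.copy()
for p,L in(((.481,.0853,np.radians(171)),.084),((.4794,.1806,np.radians(7)),.15),((.474,.286,np.radians(168)),.084),((.6544,.1841,np.radians(9)),.15)):
        P=proj(box(*p,L),c)
        for i,j in((1,3),(3,7),(7,5),(5,1),(0,2),(2,6),(6,4),(4,0)): cv2.line(a,tuple(int(round(v)) for v in P[i]),tuple(int(round(v)) for v in P[j]),(0,0,255),1)
cv2.imwrite('pics/w7o.png',a[:,:,::-1])
E
```

```text
t 5.70 p [0.5599 0.1674 0.3279] yaw(y axis) -82.36 gap 0.0599 F [ 0.2 -0.6 -0.1]
[-1.14406194e-04 -1.44964877e-05 -2.37121071e-05]
[-2.95045659e-04 -2.27341798e-04 -2.93514701e-05]
[-3.23624336e-04 -3.19183278e-04 -3.53092055e-05]
```

View pics/w7o.png

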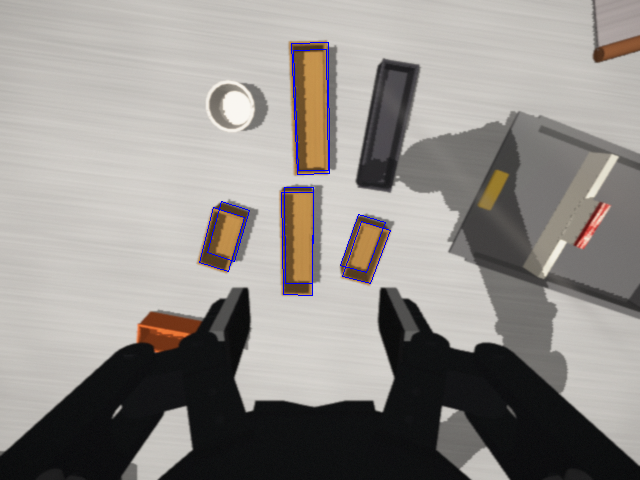

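```bash
cat >> h.py <<'E'
def tins(im,c,reg=None):
    h=cv2.cvtColor(im,cv2.COLOR_RGB2HSV).astype(int); H,S,V=h[...,0],h[...,1],h[...,2]
    m=((H>=13)&(H<=26)&(S>90)).astype(np.uint8)
    m=cv2.morphologyEx(m,cv2.MORPH_OPEN,np.ones((3,3)))
    out=[]
    for A,ce,b in blobs(m,400):
        r=[(fit(b,c,L),L) for L in(.084,.15)]; (p,f),L=min(r,key=lambda t:t[0][1])
        if f<.2:
            print('L',L,'px',np.round(ce),np.round(p[:2],4),'yaw %.1f'%(np.degrees(p[2])%180),'f %.3f'%f); out.append((p,L))
    return out
E
python3 - <<'E'
from h import *
im=cv2.imread('pics/w7.png')[:,:,::-1].copy(); c=np.load('pics/w7.npy',allow_pickle=True).item()
tins(im,c)
togo([.48,.181,.07],97)
E
```

```text
L 0.15 px [309. 106.] [0.6549 0.1867] yaw 8.8 f 0.071
L 0.15 px [296. 240.] [0.4781 0.1822] yaw 7.0 f 0.072
L 0.084 px [222. 237.] [0.4719 0.2884] yaw 167.5 f 0.057
L 0.084 px [364. 250.] [0.4786 0.0849] yaw 171.7 f 0.060
t 5.85 p [0.5604 0.1664 0.3287] yaw(y axis) -82.51 gap 0.0597 F [1.  0.8 0. ]
shift cm [-7.6  -2.46 25.93] turn 0.49 q7 -104.2
```

{"op": "drive_tool", "data": {"steps": "0.7 -7.6 -2.5 24 0.5;0.7 -7.6 -2.5 24 0.5;0.7 -7.6 -2.5 24 0.5;0.7 -7.6 -2.5 24 0.5;0.7 -7.6 -2.5 24 0.5"}}

```text
time_s: 6.35
ee_pos: [0.4813, 0.1793, 0.0916]
tool_rot: [[0.993, 0.118, -0.006], [0.118, -0.993, 0.0], [-0.006, -0.001, -1.0]]
contact_force: [0.1, -0.0, -1.0]
finger_gap: 0.06
```

```bash
python3 - <<'E'
from h import *
togo([.479,.1815,.009],97)
c=cams.calibration('wrist'); im=cams.get_image('wrist'); print(c['tvec'].ravel()-cams.calibration('wrist')['tvec'].ravel())
cv2.imwrite('pics/w8.png',im[:,:,::-1])
togo([.479,.1815,.009],97)
E
```

```text
t 6.35 p [0.4813 0.1793 0.0916] yaw(y axis) -83.2 gap 0.06 F [ 0.1 -0.  -1. ]
shift cm [-0.16 -0.23  8.27] turn -0.2 q7 -111.2
[0.00237264 0.00998334 0.00074029]
t 6.40 p [0.473  0.1777 0.085 ] yaw(y axis) -83.04 gap 0.0598 F [-4.3 -0.8 -3.6]
shift cm [ 0.82 -0.33  7.58] turn -0.04 q7 -111.2
```

View pics/w8.png

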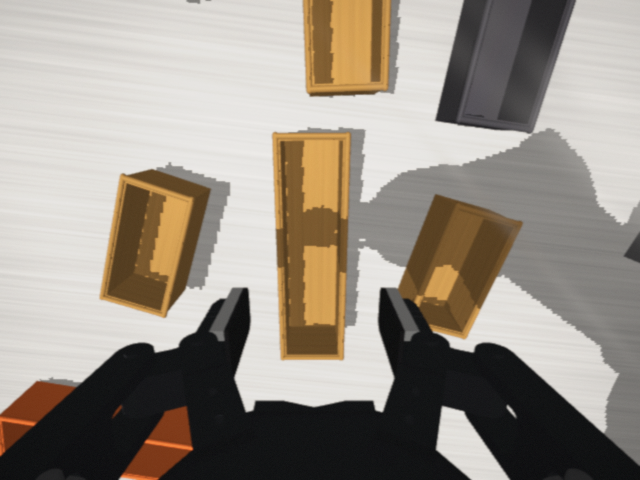

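{"op": "drive_tool", "data": {"steps": "0.63 0.5 -0.3 3.5 0;0.63 0.5 -0.3 7.5 0;0.63 0.5 -0.3 7.5 0;0.63 0.5 -0.3 7.5 0;0.63 0.5 -0.3 7.5 0"}}

```text
time_s: 6.9
ee_pos: [0.4778, 0.1808, 0.0121]
tool_rot: [[0.993, 0.12, -0.019], [0.12, -0.993, -0.005], [-0.019, 0.003, -1.0]]
contact_force: [0.7, -0.6, -0.0]
finger_gap: 0.0536
```

{"op": "drive_tool", "data": {"steps": "0 0 0 0 0;0 0 0 0 0;0 0 0 0 0", "force": 40}}

```text
time_s: 7.2
ee_pos: [0.4794, 0.1811, 0.0143]
tool_rot: [[0.993, 0.119, -0.015], [0.119, -0.993, -0.004], [-0.015, 0.002, -1.0]]
contact_force: [0.0, -1.0, 9.7]
finger_gap: 0.0415
```

```bash
python3 - <<'E'
from h import *
togo([.479,.1815,.009],97)
E
```

```text
t 7.20 p [0.4794 0.1811 0.0143] yaw(y axis) -83.14 gap 0.0415 F [ 0.  -1.   9.7]
shift cm [-0.03 -0.04  0.53] turn -0.14 q7 -111.9
```

{"op": "drive_tool", "data": {"steps": "0 0 0 -4 0;0 0 0 -9 0;0 0 0 -12 0;0 0 0 -12 0"}}

```text
time_s: 7.6
ee_pos: [0.4844, 0.1829, 0.1393]
tool_rot: [[0.993, 0.119, -0.005], [0.119, -0.993, 0.001], [-0.005, -0.001, -1.0]]
contact_force: [0.7, -0.2, -0.4]
finger_gap: 0.0413
```

```bash
python3 - <<'E'
from h import *
togo(tp(-.0565,.038,.13),TA+90)
E
```

```text
t 7.60 p [0.4844 0.1829 0.1393] yaw(y axis) -83.15 gap 0.0413 F [ 0.7 -0.2 -0.4]
shift cm [ 4.45 47.27  0.84] turn -71.75 q7 -111.0
```

{"op": "drive_tool", "data": {"steps": "0 4.5 47 0.8 -71.7;0 4.5 47 0.8 -71.7;0 4.5 47 0.8 -71.7;0 4.5 47 0.8 -71.7;0 4.5 47 0.8 -71.7"}}

```text
time_s: 8.1
ee_pos: [0.5357, -0.0641, 0.1318]
tool_rot: [[0.64, 0.768, -0.009], [0.768, -0.64, -0.002], [-0.008, -0.006, -1.0]]
contact_force: [1.0, 0.8, -0.7]
finger_gap: 0.0411
```

```bash
python3 - <<'E'
from h import *
togo(tp(-.0565,.038,.13),TA+90)
E
```

```text
t 8.10 p [ 0.5357 -0.0641  0.1318] yaw(y axis) -39.79 gap 0.0411 F [ 1.   0.8 -0.7]
shift cm [-13.53  17.67   0.19] turn -28.39 q7 -52.4
```

{"op": "drive_tool", "data": {"steps": "0 -13.5 17.7 0.2 -28.4;0 -13.5 17.7 0.2 -28.4;0 -13.5 17.7 0.2 -28.4;0 -13.5 17.7 0.2 -28.4;0 -13.5 17.7 0.2 -28.4"}}

```text
time_s: 8.6
ee_pos: [0.5841, -0.2884, 0.1288]
tool_rot: [[0.204, 0.979, -0.01], [0.979, -0.204, -0.005], [-0.007, -0.009, -1.0]]
contact_force: [-0.1, 0.9, -1.2]
finger_gap: 0.0414
```

```bash
cat >> h.py <<'E'
def settle(name,n=3):
    for i in range(n):
        c=cams.calibration('wrist'); im=cams.get_image('wrist'); d=np.linalg.norm(c['tvec'].ravel()-cams.calibration('wrist')['tvec'].ravel())
        if d<6e-4: break
    print('drift',d); cv2.imwrite(f'pics/{name}.png',im[:,:,::-1]); np.save(f'pics/{name}.npy',c,allow_pickle=True); return im,c
E
python3 - <<'E'
from h import *
im,c=settle('w9')
a=im.copy()
for z,k in((.045,0),(.006,1)):
  for h in(.176,.144)[k:k+1]:
    w=(.096,.090)[k]
    P=proj([tp(h,w,z),tp(-h,w,z),tp(-h,-w,z),tp(h,-w,z)],c)
    cv2.polylines(a,[np.round(P).astype(int)],True,(0,255,0),1)
cv2.imwrite('pics/w9o.png',a[:,:,::-1])
togo(tp(-.0565,.038,.13),TA+90)
E
```

```text
drift 0.002771037809181032
t 8.75 p [ 0.584  -0.2842  0.1287] yaw(y axis) -11.69 gap 0.0413 F [-1.5  1.7 -1. ]
shift cm [ 0.31  0.02 -0.13] turn -0.29 q7 -9.9
```

View pics/w9o.png

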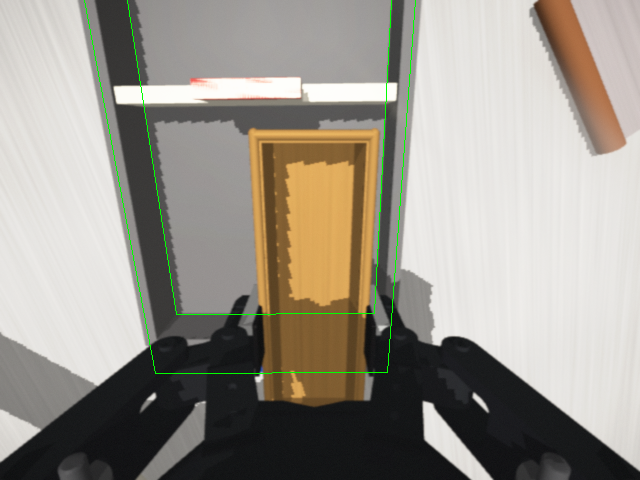

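{"op": "drive_tool", "data": {"steps": "0 0.2 0 3 -0.3;0 0.2 0 6 -0.3;0 0.2 0 7.5 -0.3;0 0.2 0 7.5 -0.3"}}

```text
time_s: 9.15
ee_pos: [0.5814, -0.2799, 0.0514]
tool_rot: [[0.195, 0.981, -0.016], [0.981, -0.195, 0.0], [-0.003, -0.016, -1.0]]
contact_force: [-0.6, -0.2, -0.3]
finger_gap: 0.0411
```

```bash
python3 - <<'E'
from h import *
im,c=settle('w10',2)
togo(tp(-.0565,.038,.022),TA+90)
E
```

```text
drift 0.0015863395453081066
t 9.25 p [ 0.584  -0.2812  0.0541] yaw(y axis) -11.3 gap 0.0416 F [ 0.6  0.2 -0.7]
shift cm [0.03 0.11 3.21] turn 0.1 q7 -12.9
```

View pics/w10.png

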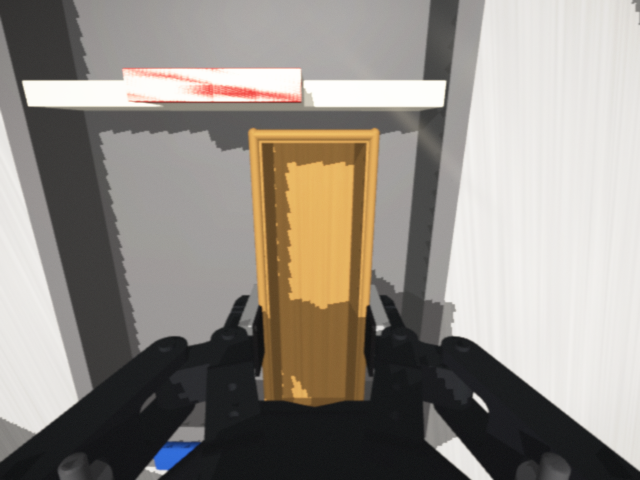

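{"op": "drive_tool", "data": {"steps": "0 0 0.1 1.5 0;0 0 0.1 2.8 0;0 0 0.1 3.2 0;0 0 0.1 3.2 0;0 0 0.1 3.2 0"}}

```text
time_s: 9.75
ee_pos: [0.5848, -0.2816, 0.0221]
tool_rot: [[0.196, 0.981, -0.01], [0.981, -0.196, -0.002], [-0.004, -0.01, -1.0]]
contact_force: [-0.3, 0.1, -1.0]
finger_gap: 0.0411
```

```bash
python3 - <<'E'
from h import *
togo(tp(-.0565,.038,.020),TA+90)
E
```

```text
t 9.75 p [ 0.5848 -0.2816  0.0221] yaw(y axis) -11.31 gap 0.0411 F [-0.3  0.1 -1. ]
shift cm [0.05 0.01 0.21] turn 0.09 q7 -14.1
```

{"op": "drive_tool", "data": {"steps": "0 0 0 0.3 0;0 0 0 0.3 0;0.63 0 0 0.3 0;0.63 0 0 0.1 0;0.63 0 0 0 0"}}

```text
time_s: 10.25
ee_pos: [0.5849, -0.2818, 0.0222]
tool_rot: [[0.196, 0.981, -0.01], [0.981, -0.196, -0.002], [-0.004, -0.009, -1.0]]
contact_force: [0.1, -0.1, -0.8]
finger_gap: 0.0539
```

{"op": "drive_tool", "data": {"steps": "0.63 0 0 -4 0;0.63 0 0 -8 0;0.63 0 0 -14 0;0.63 0 0 -14 0;0.63 0 0 -14 0"}}

```text
time_s: 10.75
ee_pos: [0.588, -0.282, 0.165]
tool_rot: [[0.196, 0.98, -0.005], [0.98, -0.197, -0.004], [-0.005, -0.004, -1.0]]
contact_force: [-0.8, -0.4, -0.2]
finger_gap: 0.0542
```

```bash
python3 - <<'E'
from h import *
im,c=settle('w11',2)
togo([.655,.186,.15],98.8)
E
```

```text
drift 0.0016792380890415667
t 10.85 p [ 0.5853 -0.2814  0.1613] yaw(y axis) -11.32 gap 0.0538 F [-0.2  0.3 -0.2]
shift cm [47.21 -2.33  0.95] turn 69.88 q7 -8.7
```

View pics/w11.png

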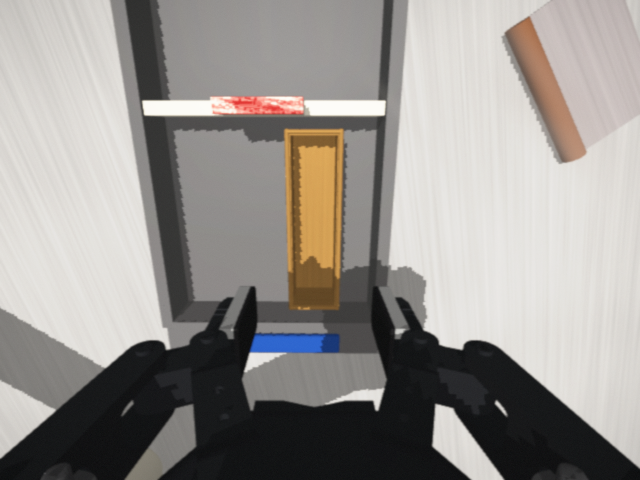

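{"op": "drive_tool", "data": {"steps": "0.65 47.2 -2.3 1 69.9;0.65 47.2 -2.3 1 69.9;0.65 47.2 -2.3 1 69.9;0.65 47.2 -2.3 1 69.9;0.65 47.2 -2.3 1 69.9"}}

```text
time_s: 11.35
ee_pos: [0.6211, -0.0326, 0.1529]
tool_rot: [[0.816, 0.578, -0.016], [0.578, -0.816, -0.003], [-0.014, -0.007, -1.0]]
contact_force: [0.7, -0.8, -1.2]
finger_gap: 0.0555
```

```bash
python3 - <<'E'
from h import *
togo([.655,.186,.15],98.8)
E
```

```text
t 11.35 p [ 0.6211 -0.0326  0.1529] yaw(y axis) -54.66 gap 0.0555 F [ 0.7 -0.8 -1.2]
shift cm [ 15.41 -15.87   0.17] turn 26.54 q7 -66.5
```

{"op": "drive_tool", "data": {"steps": "0.65 15.4 -15.9 0.2 26.5;0.65 15.4 -15.9 0.2 26.5;0.65 15.4 -15.9 0.2 26.5;0.65 15.4 -15.9 0.2 26.5;0.65 15.4 -15.9 0.2 26.5"}}

```text
time_s: 11.85
ee_pos: [0.6526, 0.1936, 0.1469]
tool_rot: [[0.987, 0.161, -0.019], [0.161, -0.987, -0.001], [-0.019, -0.003, -1.0]]
contact_force: [-0.2, 0.5, -0.1]
finger_gap: 0.0554
```

```bash
python3 - <<'E'
from h import *
im,c=settle('w12',3)
tins(im,c)
togo([.655,.186,.15],98.8)
E
```

```text
drift 0.0025484638345021292
L 0.15 px [326. 217.] [0.6547 0.1865] yaw 9.2 f 0.073
t 12.00 p [0.6528 0.1886 0.147 ] yaw(y axis) -80.89 gap 0.0555 F [-0.5 -0.4 -0.5]
shift cm [ 0.17  0.29 -0.3 ] turn 0.31 q7 -105.1
```

View pics/w12.png

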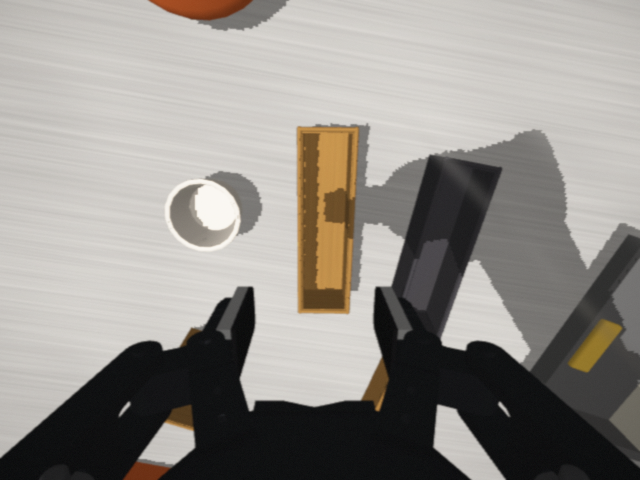

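{"op": "drive_tool", "data": {"steps": "0.65 0.2 0.2 5 0.2;0.65 0.2 0.2 9 0.2;0.65 0.2 0.2 10 0.2;0.65 0.2 0.2 10 0.2"}}

```text
time_s: 12.4
ee_pos: [0.651, 0.1833, 0.0443]
tool_rot: [[0.988, 0.153, -0.026], [0.152, -0.988, -0.007], [-0.027, 0.003, -1.0]]
contact_force: [0.0, -0.8, 0.2]
finger_gap: 0.0554
```

```bash
python3 - <<'E'
from h import *
im,c=settle('w13',2)
togo([.6547,.1865,.012],99)
E
```

```text
drift 0.0017957610798692487
t 12.50 p [0.6542 0.1854 0.048 ] yaw(y axis) -81.18 gap 0.0557 F [0.7 0.5 1.5]
shift cm [ 0.14 -0.1   3.6 ] turn -0.18 q7 -106.0
```

{"op": "drive_tool", "data": {"steps": "0.65 0.1 -0.1 2 0;0.65 0.1 -0.1 3.5 0;0.65 0.1 -0.1 3.5 0;0.65 0.1 -0.1 3.5 0"}}

```text
time_s: 12.9
ee_pos: [0.654, 0.1864, 0.0127]
tool_rot: [[0.988, 0.153, -0.019], [0.153, -0.988, -0.004], [-0.02, 0.001, -1.0]]
contact_force: [0.5, 0.3, 0.5]
finger_gap: 0.0557
```

{"op": "drive_tool", "data": {"steps": "0 0 0 0 0;0 0 0 0 0;0 0 0 0 0"}}

```text
time_s: 13.2
ee_pos: [0.6545, 0.1866, 0.0133]
tool_rot: [[0.988, 0.153, -0.018], [0.153, -0.988, -0.004], [-0.019, 0.001, -1.0]]
contact_force: [-0.2, 0.1, 1.3]
finger_gap: 0.0413
```

{"op": "drive_tool", "data": {"steps": "0 0 0 -4 0;0 0 0 -9 0;0 0 0 -12 0;0 0 0 -12 0"}}

```text
time_s: 13.6
ee_pos: [0.6604, 0.1884, 0.1389]
tool_rot: [[0.988, 0.153, -0.008], [0.153, -0.988, -0.0], [-0.008, -0.001, -1.0]]
contact_force: [1.0, -0.0, -0.4]
finger_gap: 0.0413
```

```bash
python3 - <<'E'
from h import *
togo(tp(-.0565,-.038,.13),TA+90)
E
```

```text
t 13.60 p [0.6604 0.1884 0.1389] yaw(y axis) -81.19 gap 0.0413 F [ 1.  -0.  -0.4]
shift cm [-21.78  42.62   1.02] turn -69.79 q7 -105.3
```

{"op": "drive_tool", "data": {"steps": "0 -21.8 42.6 1 -69.8;0 -21.8 42.6 1 -69.8;0 -21.8 42.6 1 -69.8;0 -21.8 42.6 1 -69.8;0 -21.8 42.6 1 -69.8"}}

```text
time_s: 14.1
ee_pos: [0.5779, -0.0525, 0.1305]
tool_rot: [[0.613, 0.79, -0.013], [0.79, -0.613, -0.003], [-0.011, -0.009, -1.0]]
contact_force: [0.1, -0.3, -1.4]
finger_gap: 0.041
```

```bash
python3 - <<'E'
from h import *
togo(tp(-.0565,-.038,.13),TA+90)
E
```

```text
t 14.10 p [ 0.5779 -0.0525  0.1305] yaw(y axis) -37.81 gap 0.041 F [ 0.1 -0.3 -1.4]
shift cm [-21.02   7.77   0.21] turn -26.41 q7 -53.4
```

{"op": "drive_tool", "data": {"steps": "0 -21 7.8 0.2 -26.4;0 -21 7.8 0.2 -26.4;0 -21 7.8 0.2 -26.4;0 -21 7.8 0.2 -26.4;0 -21 7.8 0.2 -26.4"}}

```text
time_s: 14.6
ee_pos: [0.5067, -0.2718, 0.1285]
tool_rot: [[0.204, 0.979, -0.018], [0.979, -0.204, -0.004], [-0.008, -0.017, -1.0]]
contact_force: [-1.4, -0.4, -0.6]
finger_gap: 0.041
```

```bash
python3 - <<'E'
from h import *
im,c=settle('w14',3)
togo(tp(-.0565,-.038,.13),TA+90)
E
```

```text
drift 0.0019069049657118732
t 14.75 p [ 0.5084 -0.2689  0.1287] yaw(y axis) -11.74 gap 0.0412 F [ 1.3  0.4 -0.7]
shift cm [ 0.31  0.14 -0.13] turn -0.34 q7 -11.8
```

View pics/w14.png

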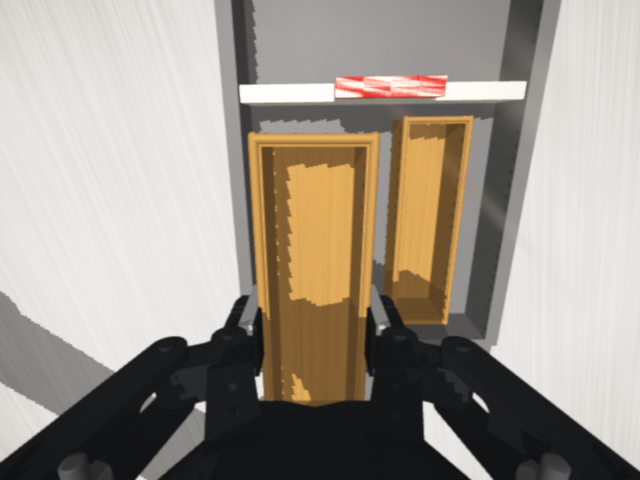

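{"op": "drive_tool", "data": {"steps": "0 0.2 0.1 3 -0.3;0 0.2 0.1 6 -0.3;0 0.2 0.1 7.5 -0.3;0 0.2 0.1 7.5 -0.3"}}

```text
time_s: 15.15
ee_pos: [0.5073, -0.2649, 0.0515]
tool_rot: [[0.196, 0.98, -0.021], [0.981, -0.196, 0.0], [-0.004, -0.02, -1.0]]
contact_force: [0.1, 0.4, -0.8]
finger_gap: 0.0414
```

```bash
python3 - <<'E'
from h import *
im,c=settle('w15',2)
togo(tp(-.0565,-.038,.021),TA+90)
E
```

```text
drift 0.0012396048883691062
t 15.25 p [ 0.5093 -0.2662  0.0539] yaw(y axis) -11.34 gap 0.0412 F [ 0.7 -0.1 -0.4]
shift cm [0.04 0.16 3.29] turn 0.06 q7 -16.1
```

View pics/w15.png

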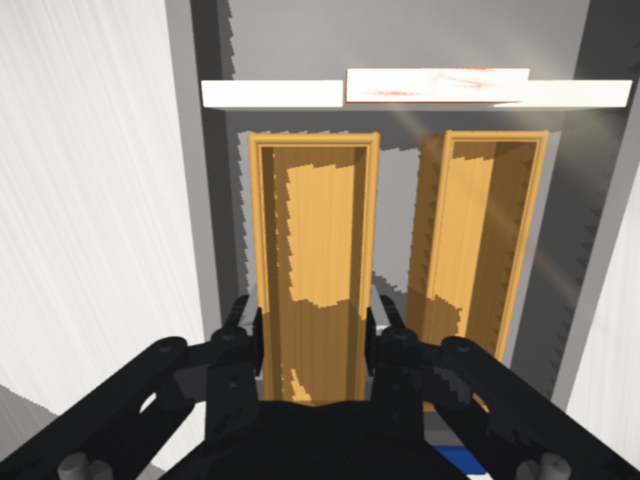

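{"op": "drive_tool", "data": {"steps": "0 0 0.1 1.5 0;0 0 0.1 2.8 0;0 0 0.1 3.3 0;0 0 0.1 3.3 0;0 0 0.1 3.3 0"}}

```text
time_s: 15.75
ee_pos: [0.5097, -0.2665, 0.0208]
tool_rot: [[0.197, 0.98, -0.016], [0.98, -0.197, -0.002], [-0.005, -0.015, -1.0]]
contact_force: [0.3, -0.0, -1.4]
finger_gap: 0.041
```

```bash
python3 - <<'E'
from h import *
togo(tp(-.0565,-.038,.019),TA+90)
E
```

```text
t 15.75 p [ 0.5097 -0.2665  0.0208] yaw(y axis) -11.35 gap 0.041 F [ 0.3 -0.  -1.4]
shift cm [0.05 0.06 0.18] turn 0.05 q7 -18.0
```

{"op": "drive_tool", "data": {"steps": "0 0 0 0.2 0;0 0 0 0.2 0;0.63 0 0 0.2 0;0.63 0 0 0 0;0.63 0 0 0 0"}}

```text
time_s: 16.25
ee_pos: [0.5099, -0.2666, 0.0211]
tool_rot: [[0.197, 0.98, -0.015], [0.98, -0.197, -0.002], [-0.005, -0.015, -1.0]]
contact_force: [0.3, -0.3, 0.2]
finger_gap: 0.0537
```

{"op": "drive_tool", "data": {"steps": "0.63 0 0 -4 0;0.63 0 0 -8 0;0.63 0 0 -14 0;0.63 0 0 -14 0;0.63 0 0 -14 0"}}

```text
time_s: 16.75
ee_pos: [0.5135, -0.267, 0.1632]
tool_rot: [[0.197, 0.98, -0.011], [0.98, -0.197, -0.005], [-0.007, -0.01, -1.0]]
contact_force: [0.4, -0.3, -0.1]
finger_gap: 0.0538
```

```bash
python3 - <<'E'
from h import *
im,c=settle('w16',2)
togo([.479,.085,.14],81.7)
E
```

```text
drift 0.0015210212796431775
t 16.85 p [ 0.511  -0.2663  0.1601] yaw(y axis) -11.37 gap 0.0537 F [ 0.   0.4 -0.5]
shift cm [ 33.82 -10.03   2.  ] turn 86.93 q7 -10.3
```

View pics/w16.png

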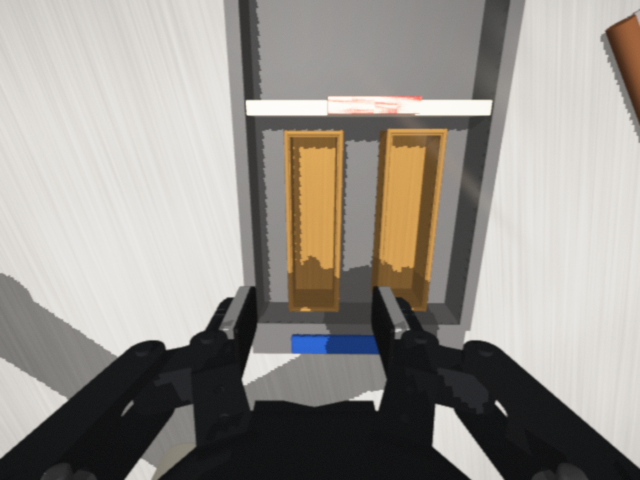

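Both long tins sit side by side in the blue bay (about (315,220) and (410,220)). Next is the first short tin.

{"op": "drive_tool", "data": {"steps": "0.65 33.8 -10 2 86.9;0.65 33.8 -10 2 86.9;0.65 33.8 -10 2 86.9;0.65 33.8 -10 2 86.9;0.65 33.8 -10 2 86.9"}}

```text
time_s: 17.35
ee_pos: [0.4867, -0.0164, 0.144]
tool_rot: [[0.816, 0.578, -0.021], [0.578, -0.816, -0.003], [-0.018, -0.01, -1.0]]
contact_force: [0.2, 0.7, -0.1]
finger_gap: 0.0558
```

```bash
python3 - <<'E'
from h import *
togo([.479,.085,.14],81.6)
E
```

```text
t 17.35 p [ 0.4867 -0.0164  0.144 ] yaw(y axis) -54.72 gap 0.0558 F [ 0.2  0.7 -0.1]
shift cm [ 5.24 -8.72  0.39] turn 43.68 q7 -72.2
```

{"op": "drive_tool", "data": {"steps": "0.65 5.2 -8.7 0.4 43.7;0.65 5.2 -8.7 0.4 43.7;0.65 5.2 -8.7 0.4 43.7;0.65 5.2 -8.7 0.4 43.7;0.65 5.2 -8.7 0.4 43.7"}}

```text
time_s: 17.85
ee_pos: [0.4769, 0.085, 0.1378]
tool_rot: [[0.991, -0.131, -0.025], [-0.131, -0.991, -0.004], [-0.024, 0.008, -1.0]]
contact_force: [-0.2, -0.4, -0.1]
finger_gap: 0.0555
```

```bash
python3 - <<'E'
from h import *
im,c=settle('w17',3)
tins(im,c)
togo([.479,.085,.04],81.7)
E
```

```text
drift 0.0013114205583522524
L 0.084 px [313. 223.] [0.4786 0.0856] yaw 171.5 f 0.070
L 0.084 px [ 71. 259.] [0.4719 0.2892] yaw 167.6 f 0.038
t 18.00 p [0.4775 0.0843 0.1383] yaw(y axis) -97.1 gap 0.0557 F [-0.2 -0.4  0.2]
shift cm [ 0.37 -0.16  9.82] turn 1.2 q7 -115.9
```

View pics/w17.png

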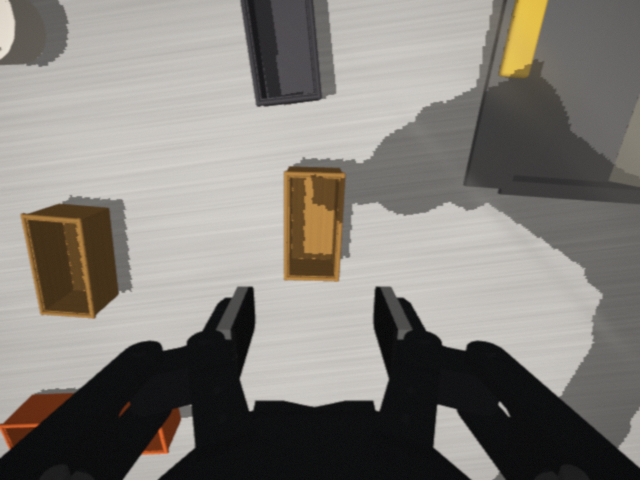

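{"op": "drive_tool", "data": {"steps": "0.65 0.2 -0.1 5 1.3;0.65 0.2 -0.1 9 1.3;0.65 0.2 -0.1 9.8 1.3;0.65 0.2 -0.1 9.8 1.3;0.65 0.2 -0.1 9.8 1.3"}}

```text
time_s: 18.5
ee_pos: [0.4777, 0.0845, 0.041]
tool_rot: [[0.989, -0.146, -0.023], [-0.146, -0.989, -0.004], [-0.022, 0.007, -1.0]]
contact_force: [-0.4, -0.8, 0.4]
finger_gap: 0.0558
```

```bash
python3 - <<'E'
from h import *
togo([.479,.0853,.012],81.5)
E
```

```text
t 18.50 p [0.4777 0.0845 0.041 ] yaw(y axis) -98.37 gap 0.0558 F [-0.4 -0.8  0.4]
shift cm [ 0.18 -0.12  2.9 ] turn 0.13 q7 -118.3
```

{"op": "drive_tool", "data": {"steps": "0.65 0.1 -0.1 1.5 0;0.65 0.1 -0.1 2.8 0;0.65 0.1 -0.1 2.8 0;0.65 0.1 -0.1 2.8 0"}}

```text
time_s: 18.9
ee_pos: [0.4784, 0.0852, 0.0135]
tool_rot: [[0.989, -0.145, -0.023], [-0.146, -0.989, -0.004], [-0.022, 0.007, -1.0]]
contact_force: [0.7, -0.3, 0.9]
finger_gap: 0.0556
```

{"op": "drive_tool", "data": {"steps": "0 0 0 0 0;0 0 0 0 0;0 0 0 0 0"}}

```text
time_s: 19.2
ee_pos: [0.4789, 0.0853, 0.0144]
tool_rot: [[0.989, -0.146, -0.021], [-0.146, -0.989, -0.004], [-0.021, 0.007, -1.0]]
contact_force: [-0.7, -0.1, 6.9]
finger_gap: 0.0413
```

{"op": "drive_tool", "data": {"steps": "0 0 0 -4 0;0 0 0 -9 0;0 0 0 -12 0;0 0 0 -12 0"}}

```text
time_s: 19.6
ee_pos: [0.4843, 0.0863, 0.1383]
tool_rot: [[0.989, -0.146, -0.013], [-0.146, -0.989, -0.002], [-0.012, 0.004, -1.0]]
contact_force: [0.2, 0.8, 0.4]
finger_gap: 0.0414
```

```bash
python3 - <<'E'
from h import *
togo(tp(.0925,.038,.13),TA+90)
E
```

```text
t 19.60 p [0.4843 0.0863 0.1383] yaw(y axis) -98.39 gap 0.0414 F [0.2 0.8 0.4]
shift cm [16.11 20.01  0.7 ] turn -86.99 q7 -117.3
```

{"op": "drive_tool", "data": {"steps": "0 16 20 0.7 -87;0 16 20 0.7 -87;0 16 20 0.7 -87;0 16 20 0.7 -87;0 16 20 0.7 -87"}}

```text
time_s: 20.1
ee_pos: [0.6094, -0.1305, 0.1288]
tool_rot: [[0.819, 0.573, -0.019], [0.573, -0.82, -0.004], [-0.018, -0.008, -1.0]]
contact_force: [0.7, 1.0, -0.6]
finger_gap: 0.0411
```

```bash
python3 - <<'E'
from h import *
togo(tp(.0925,.038,.13),TA+90)
E
```

```text
t 20.10 p [ 0.6094 -0.1305  0.1288] yaw(y axis) -55.05 gap 0.0411 F [ 0.7  1.  -0.6]
shift cm [ 0.14  0.66 -0.13] turn -43.65 q7 -61.7
```

{"op": "drive_tool", "data": {"steps": "0 0.1 0.6 0 -43.6;0 0.1 0.6 0 -43.6;0 0.1 0.6 0 -43.6;0 0.1 0.6 0 -43.6;0 0.1 0.6 0 -43.6"}}

```text
time_s: 20.6
ee_pos: [0.6125, -0.1348, 0.1272]
tool_rot: [[0.209, 0.978, -0.021], [0.978, -0.209, -0.003], [-0.007, -0.02, -1.0]]
contact_force: [0.4, 0.1, 0.2]
finger_gap: 0.0413
```

```bash
python3 - <<'E'
from h import *
im,c=settle('w18',4)
togo(tp(.0925,.038,.053),TA+90)
for zz in(.043,):
    print('div edges px', np.round(proj([tp(.041,.085,zz),tp(.031,.085,zz),tp(.041,-.085,zz),tp(.031,-.085,zz)],c),1).tolist())
E
```

```text
drift 0.00029142629932045504
t 20.80 p [ 0.6129 -0.1349  0.1277] yaw(y axis) -12.62 gap 0.041 F [ 0.1  0.3 -1.5]
shift cm [0.06 0.29 7.47] turn -1.22 q7 -27.9
div edges px [[382.7, 305.9], [382.1, 317.3], [163.4, 307.7], [165.4, 319.0]]
```

View pics/w18.png

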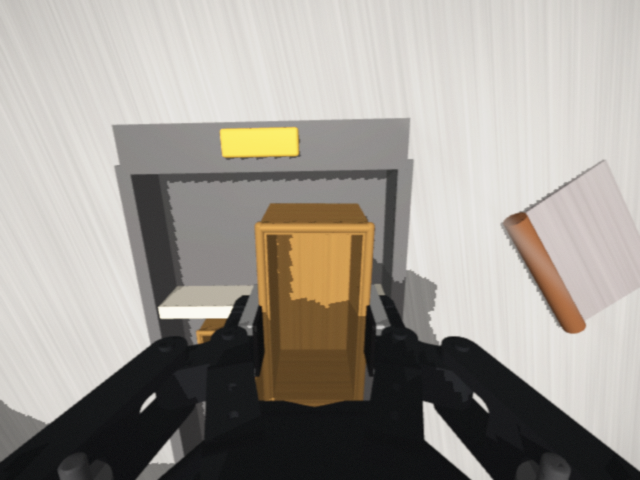

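{"op": "drive_tool", "data": {"steps": "0 0.1 0.3 3 -1.2;0 0.1 0.3 6 -1.2;0 0.1 0.3 7.4 -1.2;0 0.1 0.3 7.4 -1.2;0 0.1 0.3 7.4 -1.2"}}

```text
time_s: 21.3
ee_pos: [0.6149, -0.1345, 0.054]
tool_rot: [[0.198, 0.98, -0.02], [0.98, -0.198, -0.003], [-0.007, -0.019, -1.0]]
contact_force: [0.7, -0.5, -0.8]
finger_gap: 0.0411
```

```bash
python3 - <<'E'
from h import *
im,c=settle('w19',3)
togo(tp(.093,.038,.0215),TA+90)
E
```

```text
drift 0.00029754802959497075
t 21.40 p [ 0.6157 -0.1347  0.055 ] yaw(y axis) -11.44 gap 0.0415 F [ 0.2  0.3 -0.4]
shift cm [-0.   -0.07  3.35] turn -0.04 q7 -30.5
```

View pics/w19.png

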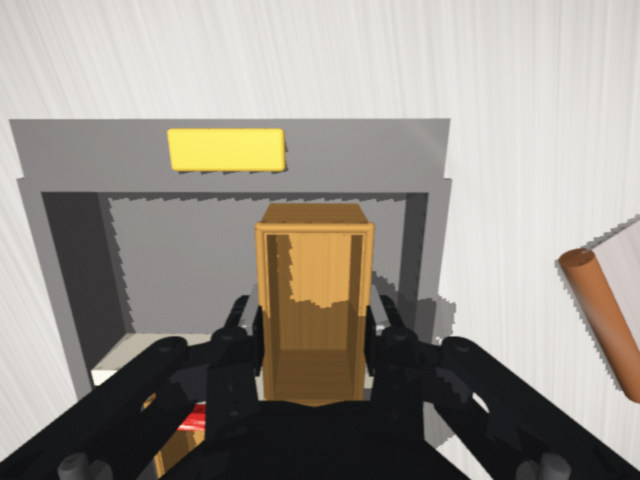

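{"op": "drive_tool", "data": {"steps": "0 0 -0.1 1.5 0;0 0 -0.1 2.8 0;0 0 -0.1 3.3 0;0 0 -0.1 3.3 0;0 0 -0.1 3.3 0"}}

```text
time_s: 21.9
ee_pos: [0.6139, -0.1345, 0.0215]
tool_rot: [[0.198, 0.98, -0.019], [0.98, -0.198, -0.003], [-0.007, -0.018, -1.0]]
contact_force: [0.5, -0.6, -1.2]
finger_gap: 0.0412
```

```bash
python3 - <<'E'
from h import *
togo(tp(.093,.038,.0205),TA+90)
E
```

```text
t 21.90 p [ 0.6139 -0.1345  0.0215] yaw(y axis) -11.44 gap 0.0412 F [ 0.5 -0.6 -1.2]
shift cm [-0.    0.06  0.1 ] turn -0.04 q7 -32.1
```

{"op": "drive_tool", "data": {"steps": "0 0 0 0.2 0;0 0 0 0.2 0;0.63 0 0 0.2 0;0.63 0 0 0 0;0.63 0 0 0 0"}}

```text
time_s: 22.4
ee_pos: [0.6141, -0.1346, 0.0216]
tool_rot: [[0.198, 0.98, -0.018], [0.98, -0.198, -0.003], [-0.007, -0.017, -1.0]]
contact_force: [1.0, -0.6, 0.4]
finger_gap: 0.0539
```

{"op": "drive_tool", "data": {"steps": "0.63 0 0 -4 0;0.63 0 0 -8 0;0.63 0 0 -14 0;0.63 0 0 -14 0;0.63 0 0 -14 0"}}

```text
time_s: 22.9
ee_pos: [0.6183, -0.1343, 0.1639]
tool_rot: [[0.199, 0.98, -0.013], [0.98, -0.199, -0.004], [-0.007, -0.012, -1.0]]
contact_force: [0.9, 0.0, 0.0]
finger_gap: 0.0541
```

```bash
python3 - <<'E'
from h import *
im,c=settle('w20',2)
togo([.4719,.2888,.14],77.6)
E
```

```text
drift 0.0016228639820515924
t 23.00 p [ 0.6155 -0.1344  0.1604] yaw(y axis) -11.46 gap 0.0535 F [-0.6 -0.  -0.4]
shift cm [ 38.64 -22.44   2.18] turn -89.06 q7 -25.6
```

View pics/w20.png

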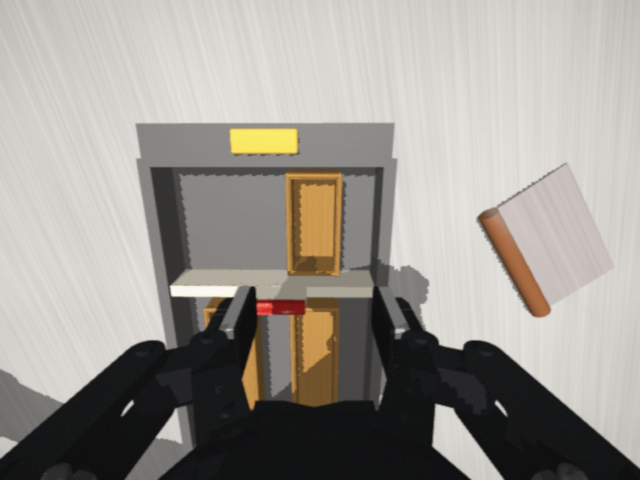

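{"op": "drive_tool", "data": {"steps": "0.65 38.6 -22.4 2 91;0.65 38.6 -22.4 2 91;0.65 38.6 -22.4 2 91;0.65 38.6 -22.4 2 91;0.65 38.6 -22.4 2 91"}}

```text
time_s: 23.5
ee_pos: [0.5333, 0.103, 0.1481]
tool_rot: [[0.817, 0.576, -0.024], [0.576, -0.817, -0.005], [-0.022, -0.01, -1.0]]
contact_force: [0.3, 0.6, -0.5]
finger_gap: 0.0555
```

```bash
python3 - <<'E'
from h import *
togo([.4719,.2888,.14],77.6)
E
```

```text
t 23.50 p [0.5333 0.103  0.1481] yaw(y axis) -54.81 gap 0.0555 F [ 0.3  0.6 -0.5]
shift cm [  5.7  -18.71   0.86] turn 47.59 q7 -85.3
```

{"op": "drive_tool", "data": {"steps": "0.65 5.7 -18.7 0.8 47.6;0.65 5.7 -18.7 0.8 47.6;0.65 5.7 -18.7 0.8 47.6;0.65 5.7 -18.7 0.8 47.6;0.65 5.7 -18.7 0.8 47.6"}}

```text
time_s: 24.0
ee_pos: [0.4668, 0.297, 0.1384]
tool_rot: [[0.992, -0.122, -0.027], [-0.122, -0.993, -0.002], [-0.027, 0.006, -1.0]]
contact_force: [-0.5, -0.4, -0.1]
finger_gap: 0.0553
```

{"op": "drive_tool", "data": {"steps": "0.65 0 0 0 4.5;0.65 0 0 0 4.5"}}

```text
time_s: 24.2
ee_pos: [0.4645, 0.2974, 0.1361]
tool_rot: [[0.98, -0.196, -0.031], [-0.196, -0.981, -0.005], [-0.03, 0.011, -0.999]]
contact_force: [-0.1, -0.3, 0.4]
finger_gap: 0.0557
```

```bash
python3 - <<'E'
from h import *
im,c=settle('w21',3)
tins(im,c)
togo([.4719,.2888,.04],77.6)
E
```

```text
drift 0.000421824566362741
L 0.084 px [325. 214.] [0.4718 0.2873] yaw 168.2 f 0.068
t 24.30 p [0.4659 0.296  0.1369] yaw(y axis) -101.38 gap 0.0557 F [ 0.1  0.4 -0.1]
shift cm [1.   0.48 9.67] turn 1.02 q7 -141.6
```

View pics/w21.png

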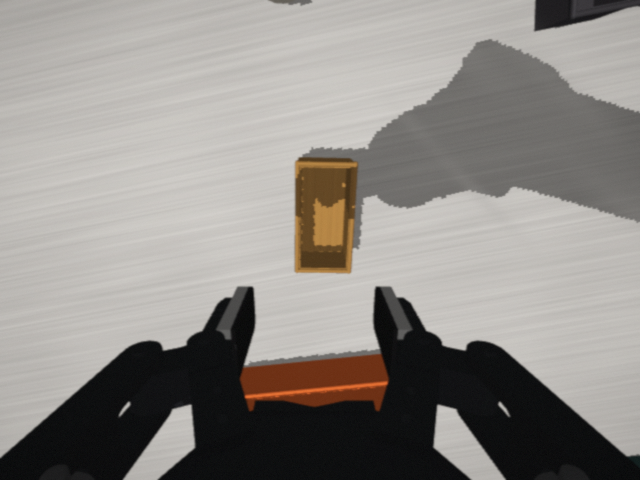

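{"op": "drive_tool", "data": {"steps": "0.65 0.8 0.6 5 0.7;0.65 0.8 0.6 9 0.7;0.65 0.8 0.6 9.7 0.7;0.65 0.8 0.6 9.7 0.7;0.65 0.8 0.6 9.7 0.7"}}

```text
time_s: 24.8
ee_pos: [0.4707, 0.2883, 0.0409]
tool_rot: [[0.977, -0.209, -0.028], [-0.21, -0.978, -0.004], [-0.027, 0.01, -1.0]]
contact_force: [-0.8, 0.8, 1.0]
finger_gap: 0.0552
```

```bash
python3 - <<'E'
from h import *
togo([.472,.2878,.0125],78)
E
```

```text
t 24.80 p [0.4707 0.2883 0.0409] yaw(y axis) -102.09 gap 0.0552 F [-0.8  0.8  1. ]
shift cm [ 0.21 -0.01  2.83] turn -0.09 q7 -142.4
```

{"op": "drive_tool", "data": {"steps": "0.65 0.1 0 1.5 0;0.65 0.1 0 2.8 0;0.65 0.1 0 2.8 0;0.65 0.1 0 2.8 0"}}

```text
time_s: 25.2
ee_pos: [0.4705, 0.2879, 0.0126]
tool_rot: [[0.977, -0.209, -0.029], [-0.209, -0.978, -0.004], [-0.027, 0.01, -1.0]]
contact_force: [-0.3, 0.4, -0.1]
finger_gap: 0.0554
```

{"op": "drive_tool", "data": {"steps": "0 0 0 0 0;0 0 0 0 0;0 0 0 0 0"}}

```text
time_s: 25.5
ee_pos: [0.4708, 0.288, 0.013]
tool_rot: [[0.977, -0.209, -0.028], [-0.209, -0.978, -0.004], [-0.027, 0.01, -1.0]]
contact_force: [0.0, 0.3, 0.4]
finger_gap: 0.0412
```

{"op": "drive_tool", "data": {"steps": "0 0 0 -4 0;0 0 0 -9 0;0 0 0 -12 0;0 0 0 -12 0"}}

```text
time_s: 25.9
ee_pos: [0.477, 0.2904, 0.1373]
tool_rot: [[0.978, -0.21, -0.02], [-0.21, -0.978, 0.001], [-0.02, 0.003, -1.0]]
contact_force: [0.9, 0.3, -0.8]
finger_gap: 0.0412
```

```bash
python3 - <<'E'
from h import *
togo(tp(.093,-.038,.13),TA+90)
E
```

```text
t 25.90 p [0.477  0.2904 0.1373] yaw(y axis) -102.1 gap 0.0412 F [ 0.9  0.3 -0.8]
shift cm [14.76 38.77  0.55] turn 89.3 q7 -141.3
```

{"op": "drive_tool", "data": {"steps": "0 14.8 38.8 0.5 -90.7;0 14.8 38.8 0.5 -90.7;0 14.8 38.8 0.5 -90.7;0 14.8 38.8 0.5 -90.7;0 14.8 38.8 0.5 -90.7"}}

```text
time_s: 26.4
ee_pos: [0.5132, 0.0398, 0.1304]
tool_rot: [[0.854, 0.519, -0.025], [0.519, -0.855, -0.003], [-0.023, -0.01, -1.0]]
contact_force: [0.8, -0.3, 0.1]
finger_gap: 0.0412
```

```bash
python3 - <<'E'
from h import *
togo(tp(.093,-.038,.13),TA+90)
E
```

```text
t 26.40 p [0.5132 0.0398 0.1304] yaw(y axis) -58.72 gap 0.0412 F [ 0.8 -0.3  0.1]
shift cm [-6.   15.01  0.02] turn -47.32 q7 -84.3
```

{"op": "drive_tool", "data": {"steps": "0 -6 15 0 -47.3;0 -6 15 0 -47.3;0 -6 15 0 -47.3;0 -6 15 0 -47.3;0 -6 15 0 -47.3"}}

```text
time_s: 26.9
ee_pos: [0.5388, -0.1244, 0.1286]
tool_rot: [[0.279, 0.96, -0.028], [0.96, -0.279, -0.004], [-0.012, -0.025, -1.0]]
contact_force: [-0.1, 0.4, -0.5]
finger_gap: 0.0415
```

{"op": "drive_tool", "data": {"steps": "0 0 0 0 -4;0 0 0 0 -4;0 0 0 0 -4"}}

```text
time_s: 27.2
ee_pos: [0.538, -0.1243, 0.1277]
tool_rot: [[0.213, 0.977, -0.029], [0.977, -0.213, -0.003], [-0.009, -0.028, -1.0]]
contact_force: [-0.1, -0.4, -1.7]
finger_gap: 0.0411
```

```bash
python3 - <<'E'
from h import *
im,c=settle('w22',3)
togo(tp(.093,-.038,.053),TA+90)
E
```

```text
drift 0.0003148777245172573
t 27.25 p [ 0.5383 -0.124   0.128 ] yaw(y axis) -12.29 gap 0.0414 F [-0.7 -0.1 -1.2]
shift cm [0.53 0.27 7.49] turn -0.89 q7 -31.2
```

View pics/w22.png

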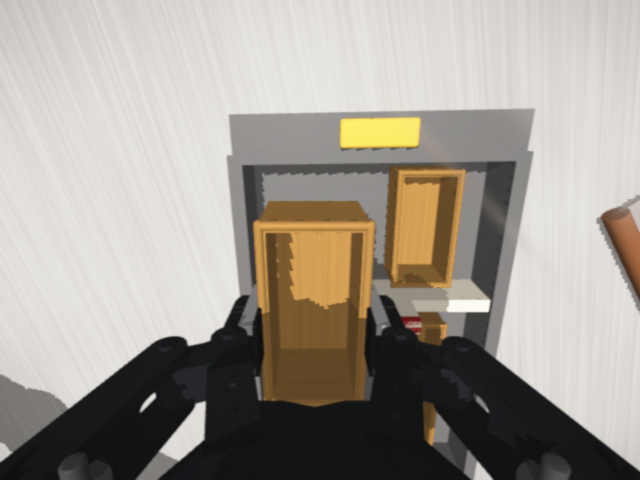

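{"op": "drive_tool", "data": {"steps": "0 0.4 0.2 3 -0.9;0 0.4 0.2 6 -0.9;0 0.4 0.2 7.4 -0.9;0 0.4 0.2 7.4 -0.9;0 0.4 0.2 7.4 -0.9"}}

```text
time_s: 27.75
ee_pos: [0.5394, -0.1204, 0.0544]
tool_rot: [[0.197, 0.98, -0.028], [0.98, -0.197, -0.004], [-0.009, -0.027, -1.0]]
contact_force: [0.3, 0.6, -1.1]
finger_gap: 0.0413
```

```bash
python3 - <<'E'
from h import *
im,c=settle('w23',3)
togo(tp(.092,-.038,.0215),TA+90)
E
```

```text
drift 0.0002615941444880483
t 27.85 p [ 0.5401 -0.1207  0.0551] yaw(y axis) -11.38 gap 0.0408 F [ 0.1 -0.8 -0.9]
shift cm [0.03 0.05 3.36] turn 0.02 q7 -36.1
```

View pics/w23.png

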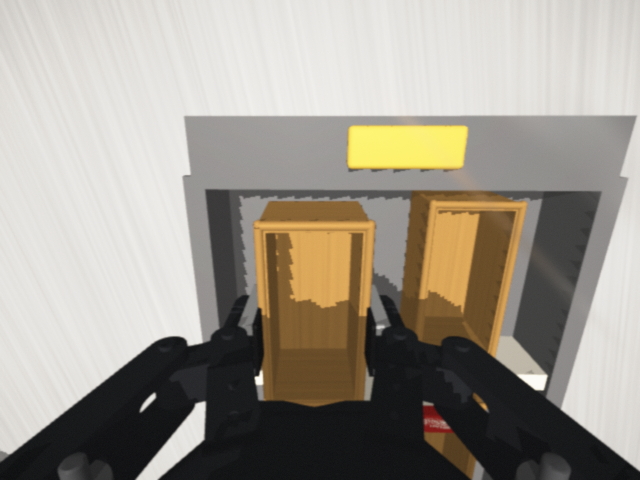

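{"op": "drive_tool", "data": {"steps": "0 0 0 1.5 0;0 0 0 2.8 0;0 0 0 3.3 0;0 0 0 3.3 0;0 0 0 3.3 0"}}

```text
time_s: 28.35
ee_pos: [0.539, -0.1206, 0.0218]
tool_rot: [[0.197, 0.98, -0.027], [0.98, -0.197, -0.004], [-0.009, -0.026, -1.0]]
contact_force: [-0.4, 0.4, -1.1]
finger_gap: 0.0413
```

```bash
python3 - <<'E'
from h import *
togo(tp(.092,-.038,.0195),TA+90)
E
```

```text
t 28.35 p [ 0.539  -0.1206  0.0218] yaw(y axis) -11.37 gap 0.0413 F [-0.4  0.4 -1.1]
shift cm [0.02 0.07 0.23] turn 0.03 q7 -38.5
```

{"op": "drive_tool", "data": {"steps": "0 0 0 0.2 0;0 0 0 0.2 0;0.63 0 0 0.2 0;0.63 0 0 0 0;0.63 0 0 0 0"}}

```text
time_s: 28.85
ee_pos: [0.5393, -0.1207, 0.0222]
tool_rot: [[0.197, 0.98, -0.026], [0.98, -0.197, -0.004], [-0.009, -0.025, -1.0]]
contact_force: [-0.9, -0.3, -0.5]
finger_gap: 0.0536
```

{"op": "drive_tool", "data": {"steps": "0.63 0 0 -4 0;0.63 0 0 -8 0;0.63 0 0 -14 0;0.63 0 0 -18 0;0.63 0 0 -22 0"}}

```text
time_s: 29.35
ee_pos: [0.5454, -0.1198, 0.245]
tool_rot: [[0.197, 0.98, -0.024], [0.98, -0.197, -0.004], [-0.009, -0.023, -1.0]]
contact_force: [1.0, 0.1, -0.6]
finger_gap: 0.0537
```

{"op": "drive_tool", "data": {"steps": "0.63 4 0 -4 0;0.63 8 0 -8 0;0.63 12 0 -8 0;0.63 15 0 -8 0;0.63 15 0 -8 0"}}

```text
time_s: 29.85
ee_pos: [0.5771, 0.0347, 0.3253]
tool_rot: [[0.188, 0.982, -0.021], [0.982, -0.188, -0.0], [-0.004, -0.021, -1.0]]
contact_force: [-0.3, 0.7, -0.4]
finger_gap: 0.0538
```

```bash
python3 - <<'E'
from h import *
show(robot.read_state())
im,c=settle('w24',2)
for n in('scene','side'): cv2.imwrite(f'pics/{n}1.png',cams.get_image(n)[:,:,::-1])
a=cv2.imread('pics/scene1.png')[130:310,130:350]; b=cv2.imread('pics/side1.png')[140:270,240:440]
cv2.imwrite('pics/fs.png',cv2.resize(a,None,fx=3,fy=3,interpolation=2)); cv2.imwrite('pics/fd.png',cv2.resize(b,None,fx=4,fy=4,interpolation=2))
E
```

```text
t 29.85 p [0.5771 0.0347 0.3253] yaw(y axis) -10.83 gap 0.0538 F [-0.3  0.7 -0.4]
drift 0.0013972142360458308
```

View pics/w24.png

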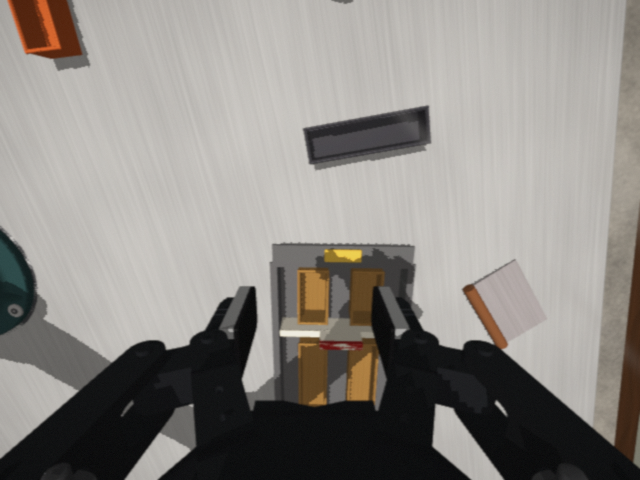

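View pics/scene1.png

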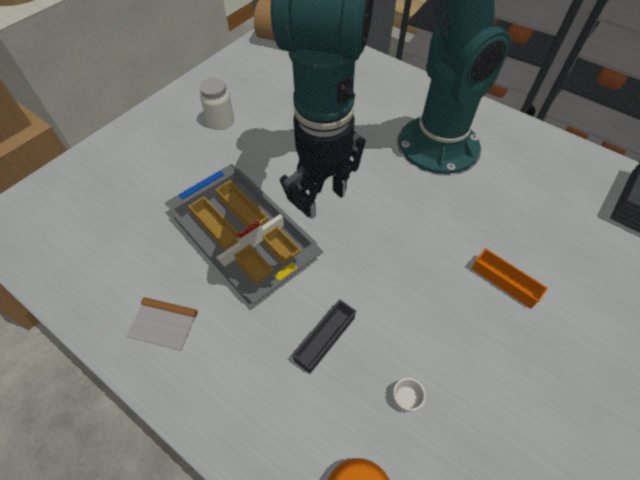

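View pics/fd.png

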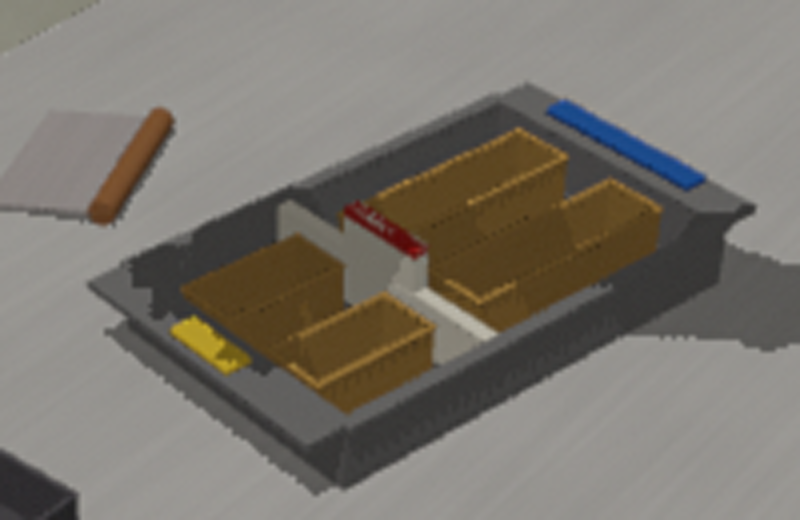

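```bash
python3 - <<'E'
from h import *
togo(tp(.0,-.02,.27),TA)
togo(tp(.0,-.02,.27),TA+90)
E
```

```text
t 30.05 p [0.5764 0.0258 0.323 ] yaw(y axis) -11.49 gap 0.0541 F [ 0.2 -0.5 -0.2]
shift cm [-24.22   1.26   5.52] turn 89.91 q7 -35.4
t 30.05 p [0.5764 0.0258 0.323 ] yaw(y axis) -11.49 gap 0.0541 F [ 0.2 -0.5 -0.2]
shift cm [-24.22   1.26   5.52] turn -0.09 q7 -35.4
```

{"op": "drive_tool", "data": {"steps": "0.63 -24 1.3 4 90;0.63 -24 1.3 4 90;0.63 -24 1.3 4 90;0.63 -24 1.3 4 90;0.63 -24 1.3 4 90"}}

```text
time_s: 30.55
ee_pos: [0.5382, -0.217, 0.2844]
tool_rot: [[0.818, 0.574, -0.026], [0.574, -0.819, -0.006], [-0.025, -0.01, -1.0]]
contact_force: [0.4, -0.2, -1.0]
finger_gap: 0.0536
```

```bash
python3 - <<'E'
from h import *
togo(tp(.0,-.02,.28),TA)
E
```

```text
t 30.55 p [ 0.5382 -0.217   0.2844] yaw(y axis) -54.97 gap 0.0536 F [ 0.4 -0.2 -1. ]
shift cm [ 0.24 -0.15  0.44] turn 46.43 q7 -50.5
```

{"op": "drive_tool", "data": {"steps": "0.63 0.2 0 0 46.4;0.63 0.2 0 0 46.4;0.63 0.2 0 0 46.4;0.63 0.2 0 0 46.4;0.63 0.2 0 0 46.4"}}

```text
time_s: 31.05
ee_pos: [0.5385, -0.2179, 0.2839]
tool_rot: [[0.99, -0.137, -0.027], [-0.137, -0.991, -0.006], [-0.026, 0.01, -1.0]]
contact_force: [0.9, -0.2, -0.5]
finger_gap: 0.0544
```

{"op": "drive_tool", "data": {"steps": "0.63 0 0 0 3.5;0.63 0 0 0 3.5;0.63 0 0 0 3.5"}}

```text
time_s: 31.35
ee_pos: [0.5377, -0.2191, 0.2836]
tool_rot: [[0.98, -0.198, -0.028], [-0.198, -0.98, -0.006], [-0.026, 0.012, -1.0]]
contact_force: [0.2, -0.3, 0.8]
finger_gap: 0.0537
```

```bash
python3 - <<'E'
from h import *
im,c=settle('w25',4)
a=im.copy()
def draw(al,ac,L,col):
    p=tp(al,ac,0); P=proj(box(p[0],p[1],np.radians(TA),L,z=.006),c)
    for i,j in((1,3),(3,7),(7,5),(5,1)): cv2.line(a,tuple(int(round(v)) for v in P[i]),tuple(int(round(v)) for v in P[j]),col,1)
draw(-.0565,.038,.15,(0,0,255));draw(-.0565,-.038,.15,(0,0,255));draw(.093,.038,.084,(0,0,255));draw(.093,-.038,.084,(0,0,255))
cv2.polylines(a,[np.round(proj([tp(.176,.096,.045),tp(-.176,.096,.045),tp(-.176,-.096,.045),tp(.176,-.096,.045)],c)).astype(int)],True,(0,255,0),1)
cv2.imwrite('pics/w25o.png',cv2.resize(a[80:320,140:540],None,fx=2,fy=2,interpolation=2)[:,:,::-1])
E
```

```text
drift 0.00031259477936617665
```

View pics/w25o.png

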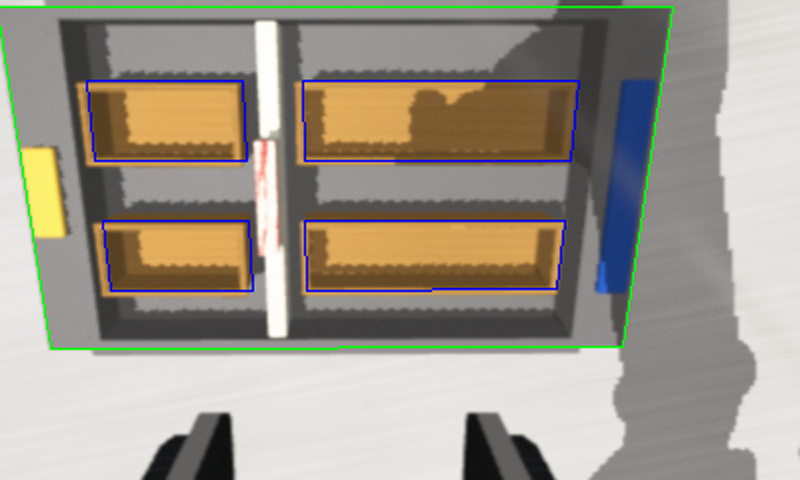

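```bash
python3 - <<'E'
from h import *
im=cv2.imread('pics/w25.png'); cv2.imwrite('pics/w25c.png',cv2.resize(im[80:260,140:290],None,fx=3.3,fy=3.3,interpolation=cv2.INTER_CUBIC)) 
a=cv2.imread('pics/side1.png'); c=cams.calibration('side')
x0,y0=245,180
b=cv2.resize(a[y0:y0+85,x0:x0+130],None,fx=6,fy=6,interpolation=cv2.INTER_CUBIC); cv2.imwrite('pics/sidec.png',b)
E
```

```text
(no output)
```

View pics/w25c.png

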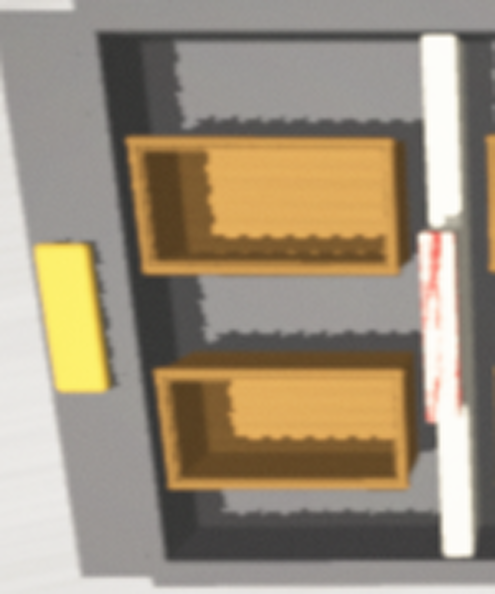

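View pics/sidec.png

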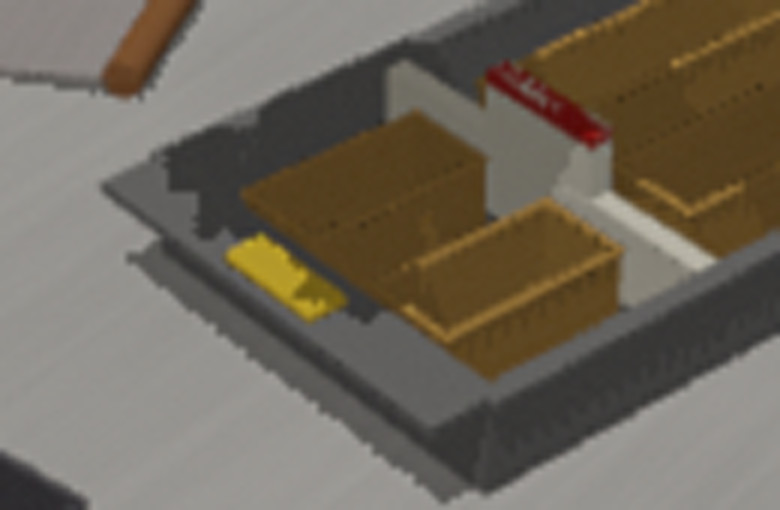

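```bash
python3 -c "
from bench import job
print(job.hand_in())"
```

```text
the job is handed in; nothing more can be done
None
```

The job is done and handed in at about 31.5 s. I pinched the divider by its tab and slid it about 33 mm towards the yellow tag. It now stands about 36–37 mm from the middle, a little past the suggested 33 mm. Then I put the two long tins side by side in the blue bay and the two short tins side by side in the yellow bay.

**Last checks:**
- **Tins:** The wrist, scene and side pictures show all four tins upright, lengthwise and level in their bays. The tins stand about 2–3 mm nearer the yellow end than I aimed. The tightest gap I measured is about 6 mm, from one short tin to the yellow end wall.
- **Left alone:** The dark tin, the orange look-alike and the dish are where they were.
- **Gripper:** It was about 28 cm above the bench at hand-in and touching nothing. The highest force I saw was about 10 N.

**What disagreed:**
- My first tote position was about 3–4 mm off because the arm was still drifting when the picture was taken. I measured it again before the first grasp.
- The scene and side cameras differed by up to about 12 mm on the tags, so I used the wrist camera for the tote.
- In the last wrist picture one short tin looked about 4% longer than my model. Its rim, sides and the gaps round it gave no sign of a tilt.

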